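# Clear down the spice-weighing corner

### The arm

A 7-joint arm with a two-finger parallel gripper is mounted at the origin on the work surface. World frame = base frame: x ahead of the robot, y to its left, z up, the work surface at z = 0. Lengths are in m, angles in rad, forces in N, time in s.
With the tool pointing down it reaches from about 0.425 to 0.875 m from the base axis. Payload 4.7 kg.
Tool frame: the origin (TCP) lies on the front face of the gripper's body, between the roots of the fingers; the fingertips stand 73 mm ahead of it and the grasp point (between the pads) lies 54 mm ahead of it; z points along the fingers, y is the line along which they close (so a half turn about z gives the same grasp; the last joint's range is limited). The gripper opens to 85 mm and grips with 20 to 120 N. Pads are 22 mm wide; open, the fingers measure 114 mm over their backs; the gripper's body (76 mm by 85 mm) begins 54 mm behind the grasp point. The pads swing forward as they close: fully open they stand 13 mm farther back than shut.
Start: joints at [-1.141, 0.321, -0.07, 1.45, 0.023, 1.371, -0.057], TCP at [0.263, 0.595, 0.304] pointing down, gripper open.
Joint ranges: [-2.86, 2.86], [-0.3, 2.09], [-1.38, 1.24], [0.06, 2.45], [-1.56, 4.7], [0.09, 2.05], [-2.69, 2.69]. Speed limits (rad/s): [2.57, 2.57, 3.14, 3.14, 3.14, 3.14, 3.14].

### API

Orientations are given as a unit quaternion [x, y, z, w].
In Python, from station import env gives the robot as it stands.
- The arm moves only by the shell command python3 -m inch 'ROWS' [OPENING] [FORCE]. ROWS is JSON, a list of rows, each a list of 6 numbers: the shift along the tool's x, y, z in m, then the turn, a rotation vector about the tool's x, y, z in rad. In form: [[tx, ty, tz, rx, ry, rz], ...]. A call has exactly 10 rows; each row shifts and turns the commanded pose from where the row before left it, along the tool's axes as they then stand; what a row does not reach is not made up. A row lasts 1/10 s, in which the tool goes at most 50 mm and 8.59 degrees, less where a joint would pass 70% of its speed; a pose out of reach is approached as far as the arm can. A call is refused whole if a number of a shift passes 0.05 or a number of a turn 0.15, either way. A call with a gripper value outside its range is refused whole. OPENING is the finger opening in m, from 0 to 0.0854, set as the call begins (- or left out, the last holds). The fingers move at their own pace and stop on an object; FORCE is the grip in N (left out, the last holds). Time passes only in rows, so rows that do not move let the fingers close, or fill a call up. It gives the time, the measured TCP pose, the force, the opening and the grip force at its end, in the units of the state.
- env.get_obs(): the state, without advancing time (a new reading comes with each control period).
- env.capture(name): name is "scene" or "side" or "wrist"; returns a dict with "pixels" (420x560x3 uint8, red, green, blue), "fov_y" (degrees; the focal length in pixels is half the picture's height over the tangent of half this angle, whatever the lens; pixels are square), "cx", "cy" (the principal point, pixels), "R" (3x3) and "t" (3): a world point X has camera coordinates R X + t. Camera axes: x right, y down, z forward; pixel columns grow to the right and rows downward; lengths in m; the calibration is good to about 2 mm. A picture is of the moment at which its call begins. There is no depth.
- env.sign_off(): hands the job in; it is judged then, once.
The state is a dict: "clock": time; "qpos": joint angles; "joint_vel": joint speeds; "tau": joint torques, N m; "tool_pos": TCP position; "orientation": TCP orientation; "force": force on the tool from outside, world axes, zero at the start; "moment": the same for the moment, N m; "width": finger opening in m; "grasp_force": force on a finger pad.
Only numpy, scipy, OpenCV 4.12 (cv2) and the standard library are available. Lean on these libraries where they do the work, as an engineer would, in place of code of your own. Each camera call takes 0.05 s, during which the arm holds its last target. There are 200 camera calls.

### The job

Clear down the weighing corner: hang every steel measuring cup, the one on the scale's pan too, by its handle on the hooks of the cup rack, and slide every square spice jar upright and fully home into a well of the spice rack. With the pan empty, turn the scale's bezel until the pointer stands on the zero mark, and leave the round jam jars where they are.

Things in the scene. Friction and masses are not known exactly. Their poses are not given: they have to be found in the camera images.
- cup_a: Plain steel measuring cup with a loop handle, 58 mm across, 68 tall. Origin: centre of underside, z up through the mouth. Its loop handle (7 mm round bar) stands out along its own +y to 64 mm from the axis; the loop lies in the y-z plane, its opening 29 to 56 mm from the axis and 18 to 52 mm above the underside. At the start it stands on the pan of the scale. Mass 85 to 155 g.
- cup_b: Plain steel measuring cup with a loop handle, 58 mm across, 68 tall. Origin: centre of underside, z up through the mouth. Its loop handle (7 mm round bar) stands out along its own +y to 64 mm from the axis; the loop lies in the y-z plane, its opening 29 to 56 mm from the axis and 18 to 52 mm above the underside. Stands on the counter, if present. Mass 120 g.
- cup_c: Plain steel measuring cup with a loop handle, 58 mm across, 68 tall. Origin: centre of underside, z up through the mouth. Its loop handle (7 mm round bar) stands out along its own +y to 64 mm from the axis; the loop lies in the y-z plane, its opening 29 to 56 mm from the axis and 18 to 52 mm above the underside. Stands on the counter, if present. Mass 120 g.
- loop_a (a point): Middle of the opening in the handle loop of cup_a: 43 mm out from the cup's axis along its +y, 35 mm above its underside; axes as the cup. The cup's wall is 3 mm thick.
- loop_b (a point): Middle of the opening in the handle loop of cup_b: 43 mm out from the cup's axis along its +y, 35 mm above its underside; axes as the cup. The cup's wall is 3 mm thick.
- loop_c (a point): Middle of the opening in the handle loop of cup_c: 43 mm out from the cup's axis along its +y, 35 mm above its underside; axes as the cup. The cup's wall is 3 mm thick.
- jar_a: Square glass spice jar, 44 by 44 mm, flat glass sides to 68 mm above its underside, then a round black screw cap (40 mm across) up to 86 mm. Origin: centre of its underside; x and y square to its sides; same every quarter turn. Mass 100 to 210 g. Stands upright on the counter, if present.
- jar_b: Square glass spice jar, 44 by 44 mm, flat glass sides to 68 mm above its underside, then a round black screw cap (40 mm across) up to 86 mm. Origin: centre of its underside; x and y square to its sides; same every quarter turn. Mass 100 to 210 g. Stands upright on the counter, if present.
- jar_c: Square glass spice jar, 44 by 44 mm, flat glass sides to 68 mm above its underside, then a round black screw cap (40 mm across) up to 86 mm. Origin: centre of its underside; x and y square to its sides; same every quarter turn. Mass 100 to 210 g. Stands upright on the counter, if present.
- hook0 (a point): Right hook (seen from the robot) of the cup rack: middle of the level part of its 7 mm round wire, on the wire's axis, 200 mm up. The wire runs along this frame's x; its free end is at -x: it slopes up from 33 mm out to its tip 43 mm out and 14 mm higher. At +x, 47 mm out, it bends down to the foot. y is level, across the hook. One cup fits a hook.
- hook1 (a point): Middle hook, as hook0, 130 mm from it along y. Nothing stands above the hooks.
- hook2 (a point): Left hook, as hook0, 130 mm from the middle one along y. A cup let go with the wire through its handle swings down about the wire and hangs.
- well0 (a point): Well 0 of the spice rack, a fixed beech block 74 by 196 mm, 52 mm high: centre of the well's floor, 10 mm above the counter. The well is 47 by 47 mm, 42 mm deep, with a 2.5 mm bevelled mouth; x and y square to its sides. The three wells stand in a row along y, 62 mm apart; any jar fits any well.
- well1 (a point): Well 1 of the spice rack, a fixed beech block 74 by 196 mm, 52 mm high: centre of the well's floor, 10 mm above the counter. The well is 47 by 47 mm, 42 mm deep, with a 2.5 mm bevelled mouth; x and y square to its sides. The three wells stand in a row along y, 62 mm apart; any jar fits any well.
- well2 (a point): Well 2 of the spice rack, a fixed beech block 74 by 196 mm, 52 mm high: centre of the well's floor, 10 mm above the counter. The well is 47 by 47 mm, 42 mm deep, with a 2.5 mm bevelled mouth; x and y square to its sides. The three wells stand in a row along y, 62 mm apart; any jar fits any well.
- pan_center (a point): Centre of the top of the scale's round steel pan (120 mm across, 72 mm above the counter unloaded, sinking up to 12 mm on its spring). The dial scale is a fixed white housing 130 by 250 mm, 45 mm high, with the pan and the dial side by side on it.
- dial_center (a point): Top centre of the scale's dial, on its vertical turning axis, 66 mm above the counter, 140 mm from the pan's axis. Its black ribbed bezel is a round knob 60 mm across standing 21 mm above the housing; the dial face is fixed in the bezel and turns with it, under a flat clear cover. Stiff (0.05 N m); stays where it is left.
- bezel (a joint): Angle of the bezel with its dial face, rad, counter-clockwise positive seen from above; range -2.8 to 2.8. Starts between 0.7 and 1.8.
- pointer (a joint): Angle of the scale's red pointer, rad, counter-clockwise positive seen from above, measured from the same line as the bezel's angle: the pointer reads zero when pointer equals bezel. Load on the pan turns it clockwise (about 1.25 rad per 100 g); with the pan empty it comes to rest between -0.4 and 0.4, a little different each time.
- zero_mark (a point): Point on the broad black zero bar (4 mm wide) of the dial face, 19 mm from the dial's axis; turns with the bezel.
- pointer_tip (a point): Tip of the red pointer, 19 mm from the dial's axis, just over the dial face; at zero it lies over the zero mark.
- jam_low: Bystander: round jam jar, 84 mm across, 85 mm tall, behind the racks; another jar is stacked on it. Origin: centre of its underside.
- jam_top: Bystander: round jar 76 mm across, 75 mm tall, stacked on jam_low. Origin: centre of its underside.
- jam_tall: Bystander: tall round jar with a black lid, 86 mm across, 130 mm tall, at the right near the robot. Origin: centre of its underside.

How it is judged:
At the end, for the whole second after the job is handed in: Every cup hangs, a hook's level wire through its handle (loop middle within 20 mm of the wire across and in height), off the counter; every jar is in a well, within 5 mm of its middle and 4 mm of its floor, tilt under 0.06 rad; pointer tip within 2.2 mm of the zero mark (((x of loop_a in the frame of hook0 between -0.034 and 0.036 m and y of loop_a in the frame of hook0 between -0.02 and 0.02 m and z of loop_a in the frame of hook0 between -0.02 and 0.02 m) or (x of loop_a in the frame of hook1 between -0.034 and 0.036 m and y of loop_a in the frame of hook1 between -0.02 and 0.02 m and z of loop_a in the frame of hook1 between -0.02 and 0.02 m) or (x of loop_a in the frame of hook2 between -0.034 and 0.036 m and y of loop_a in the frame of hook2 between -0.02 and 0.02 m and z of loop_a in the frame of hook2 between -0.02 and 0.02 m)) and height (world z) of each of cup_a, cup_b, cup_c above 0.06 m and ((x of loop_b in the frame of hook0 between -0.034 and 0.036 m and y of loop_b in the frame of hook0 between -0.02 and 0.02 m and z of loop_b in the frame of hook0 between -0.02 and 0.02 m) or (x of loop_b in the frame of hook1 between -0.034 and 0.036 m and y of loop_b in the frame of hook1 between -0.02 and 0.02 m and z of loop_b in the frame of hook1 between -0.02 and 0.02 m) or (x of loop_b in the frame of hook2 between -0.034 and 0.036 m and y of loop_b in the frame of hook2 between -0.02 and 0.02 m and z of loop_b in the frame of hook2 between -0.02 and 0.02 m)) and ((x of loop_c in the frame of hook0 between -0.034 and 0.036 m and y of loop_c in the frame of hook0 between -0.02 and 0.02 m and z of loop_c in the frame of hook0 between -0.02 and 0.02 m) or (x of loop_c in the frame of hook1 between -0.034 and 0.036 m and y of loop_c in the frame of hook1 between -0.02 and 0.02 m and z of loop_c in the frame of hook1 between -0.02 and 0.02 m) or (x of loop_c in the frame of hook2 between -0.034 and 0.036 m and y of loop_c in the frame of hook2 between -0.02 and 0.02 m and z of loop_c in the frame of hook2 between -0.02 and 0.02 m)) and ((horizontal distance between jar_a and well0 below 0.005 m and z of jar_a in the frame of well0 below 0.004 m) or (horizontal distance between jar_a and well1 below 0.005 m and z of jar_a in the frame of well1 below 0.004 m) or (horizontal distance between jar_a and well2 below 0.005 m and z of jar_a in the frame of well2 below 0.004 m)) and angle between each of jar_a, jar_b, jar_c's own z axis and vertical below 0.06 rad and linear speed of each of jar_a, jar_b, jar_c below 0.05 m/s and ((horizontal distance between jar_b and well0 below 0.005 m and z of jar_b in the frame of well0 below 0.004 m) or (horizontal distance between jar_b and well1 below 0.005 m and z of jar_b in the frame of well1 below 0.004 m) or (horizontal distance between jar_b and well2 below 0.005 m and z of jar_b in the frame of well2 below 0.004 m)) and ((horizontal distance between jar_c and well0 below 0.005 m and z of jar_c in the frame of well0 below 0.004 m) or (horizontal distance between jar_c and well1 below 0.005 m and z of jar_c in the frame of well1 below 0.004 m) or (horizontal distance between jar_c and well2 below 0.005 m and z of jar_c in the frame of well2 below 0.004 m)) and horizontal distance between pointer_tip and zero_mark below 0.0022 m); the robot touches nothing.
It fails at once if the jar jam_low is knocked or shifted by more than 30 mm (distance of jam_low from where it was at the start of the episode above 0.03 m).
It fails at once if the jar jam_top is knocked or shifted by more than 30 mm (distance of jam_top from where it was at the start of the episode above 0.03 m).
It fails at once if the jar jam_tall is knocked or shifted by more than 30 mm (distance of jam_tall from where it was at the start of the episode above 0.03 m).
Of cup_b, cup_c only 1 to 2 are there at a start; the rules pass over those that are not, and their reading is None.
Of jar_a, jar_b, jar_c only 2 to 3 are there at a start; the rules pass over those that are not, and their reading is None.
At some moment in a run one of cup_b, cup_c may be knocked a few centimetres aside while the robot is not near it.
It also fails if it takes over 210 s, if anything falls off the work surface, if the arm or the gripper's body presses on something with over 40 N, if the wrist force passes 120 N, or if a joint passes its speed limit or range.

## Working session

There is one attempt and no reset: what is moved stays moved. The work goes in short steps, Python scripts to look and compute and a shell command to move; the robot and the scene stay as the last step left them, time stands still between calls to the robot, and variables do not carry over. Pictures are saved under pics/ and viewed, at most 14 in all, crops included, and the job is handed in when it is done.

```bash
ls; mkdir -p pics; cat > h.py <<'E'
import numpy as np, cv2
from station import env
from scipy.spatial.transform import Rotation as Rn
def cap(n,save=None):
    c=env.capture(n); c['R']=np.array(c['R']); c['t']=np.array(c['t'])
    im=np.array(c['pixels'])[:,:,::-1].copy(); c['im']=im
    c['f']=im.shape[0]/2/np.tan(np.radians(c['fov_y'])/2)
    if save: cv2.imwrite('pics/'+save,im)
    return c
def ray(c,u,v):
    d=c['R'].T@np.array([(u-c['cx'])/c['f'],(v-c['cy'])/c['f'],1]); return -c['R'].T@c['t'],d/np.linalg.norm(d)
def onz(c,u,v,z):
    o,d=ray(c,u,v); return o+d*(z-o[2])/d[2]
def proj(c,X):
    p=c['R']@np.array(X)+c['t']; return c['f']*p[0]/p[2]+c['cx'],c['f']*p[1]/p[2]+c['cy']
def tri(*L):
    A=0;b=0
    for c,u,v in L:
        o,d=ray(c,u,v);P=np.eye(3)-np.outer(d,d);A=A+P;b=b+P@o
    return np.linalg.solve(A,b)
def st():
    o=env.get_obs(); return o
E
python3 - <<'E'
from h import *
np.set_printoptions(precision=4,suppress=True)
o=st();print(o)
print(Rn.from_quat(o['orientation']).as_matrix())
ims=[]
for n in ['scene','side','wrist']:
    c=cap(n,n+'0.png');print(n,c['fov_y'],c['cx'],c['cy'],-c['R'].T@c['t'],c['R'][2])
    import pickle;pickle.dump(c,open(n+'0.pkl','wb'))
E
```

```text
pics
{'clock': 0.0, 'qpos': array([-1.1408,  0.3218, -0.0701,  1.4517,  0.0226,  1.3708, -0.0569]), 'joint_vel': array([ 0.0013, -0.0027,  0.0008,  0.0009,  0.0016, -0.0002, -0.0014]), 'tau': array([  0.0002, -49.3587,  -0.3819, -31.4319,   0.0131,   0.0115,
         0.    ]), 'tool_pos': array([0.2625, 0.5942, 0.3028]), 'orientation': array([ 0.2064,  0.9785, -0.0009, -0.0001]), 'force': array([-0.9227, -0.4989,  0.0394]), 'moment': array([ 0.0055, -0.0031, -0.021 ]), 'grasp_force': 0.0, 'width': 0.08508439534263548}
[[-0.9148  0.4039 -0.0007]
 [ 0.4039  0.9148 -0.0018]
 [-0.0001 -0.0019 -1.    ]]
scene 55.76324428329599 279.99296319317307 214.24803345553886 [ 0.9178 -0.5355  1.1719] [-0.3217  0.4097 -0.8536]
side 48.280185609802 279.8744926535956 209.2838269471836 [-0.0109 -0.9334  0.8496] [ 0.4582  0.6983 -0.5499]
wrist 70.43900382756078 280.7467250721885 206.3631660842244 [0.1938 0.626  0.3729] [ 0.27   -0.1209 -0.9552]
```

View pics/scene0.png

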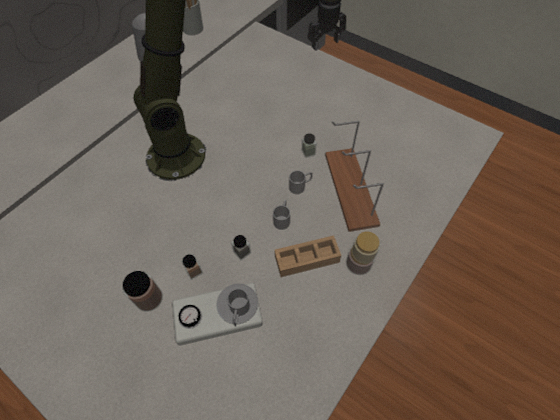

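View pics/side0.png

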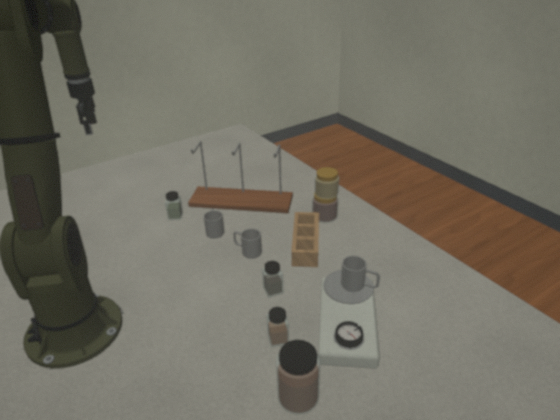

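The scene view shows all three cups: one on the pan at (238,300), the others at (282,215) and (298,182). It also shows three jars at (191,264), (241,245) and (309,144), the spice rack at (307,255), the hooks at (335-380,123-187), the dial at (190,316) and the jam jars at (365,248) and (140,288). The side view agrees. I'll take enlarged crops for pixel picking.

```bash
python3 - <<'E'
from h import *
import pickle
for n,(u0,v0,w,h_) in {'scene':(120,110,270,200+20),'side':(150,130,240,180)}.items():
    c=pickle.load(open(n+'0.pkl','rb'));im=c['im'][v0:v0+h_,u0:u0+w]
    s=800/w if 600/h_>800/w else 600/h_
    s=int(s*100)/100
    im=cv2.resize(im,None,fx=s,fy=s,interpolation=cv2.INTER_CUBIC)
    im=cv2.convertScaleAbs(im,alpha=1.5)
    for k in range(0,w,20): cv2.putText(im,str(u0+k),(int(k*s),10),0,.35,(0,0,255),1);cv2.line(im,(int(k*s),0),(int(k*s),600),(0,0,255) ,1) if k%40==0 else 0
    for k in range(0,h_,20): cv2.putText(im,str(v0+k),(0,int(k*s)+4),0,.35,(0,0,255),1);cv2.line(im,(0,int(k*s)),(800,int(k*s)),(0,0,255),1) if k%40==0 else 0
    cv2.imwrite(f'pics/{n}_z.png',im);print(n,s,im.shape)
E
```

```text
scene 2.72 (598, 734, 3)
side 3.33 (599, 799, 3)
```

View pics/scene_z.png

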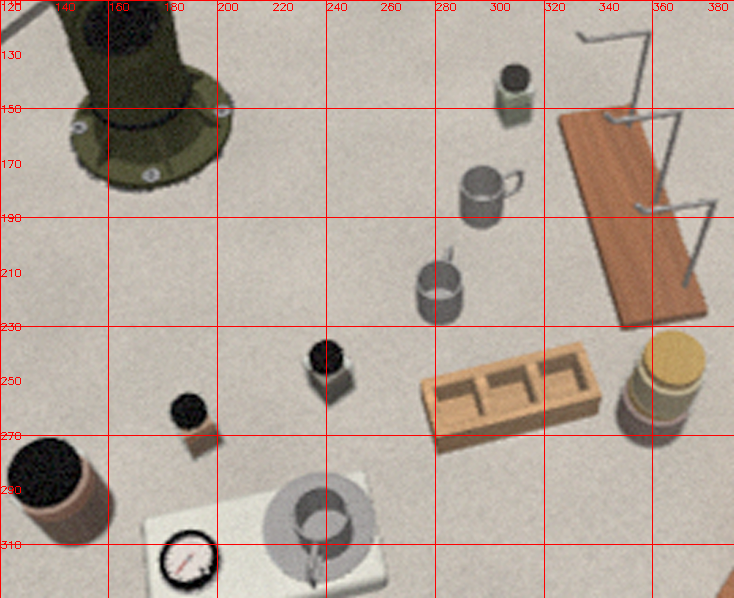

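View pics/side_z.png

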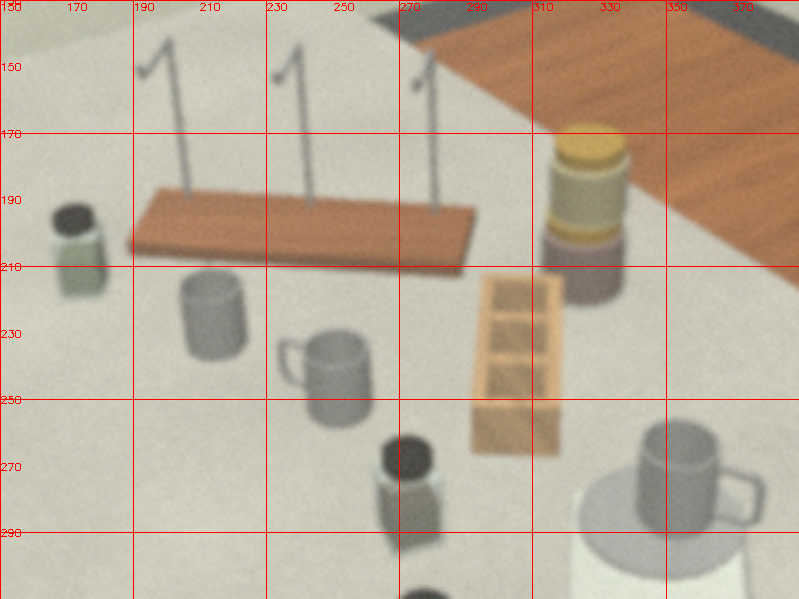

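The crops show clear hook bends and tips, cup rims, caps, and rack top corners. Triangulating those now.

```bash
python3 - <<'E'
from h import *
import pickle
np.set_printoptions(precision=4,suppress=True)
S=pickle.load(open('scene0.pkl','rb'));D=pickle.load(open('side0.pkl','rb'))
s=lambda x,y:(S,120+x/2.72-.3,110+y/2.72-.3); d=lambda x,y:(D,150+x/3.33-.3,130+y/3.33-.3)
P={'bendL':((650,33),(170,40)),'bendM':((681,112),(297,47)),'bendR':((714,202),(431,57)),
'tipL':((578,33),(140,73)),'tipM':((606,114),(278,80)),'tipR':((636,206),(417,88)),
'footL':((632,108),(190,198)),'footM':((655,204),(310,205)),'footR':((684,285),(435,211)),
'jar1cap':((515,75),(75,218)),'jar2cap':((326,353),(407,455)),'jar3cap':((189,407),((278-150)*3.33,(315-130)*3.33)),
'cup1rim':((482,180),(212,286)),'cup2rim':((440,274),(337,347)),'cupArim':((323,505),(680,442)),
'cup1hand':((520,172),(212,270)),'cup2hand':((450,250),(283,345)),'cupAhand':((314,583),(760,480)),
'rk1':((422,382),(474,404)),'rk2':((583,344),(483,275)),'rk3':((600,384),(564,277)),'rk4':((437,437),(560,404)),
'dial':((189,560),((349-150)*3.33,(334-130)*3.33)),'jamtop':((673,358),(590,140)),'tall':((44,473),((298-150)*3.33,(357-130)*3.33)),
'pan':((319,528),(663,525))}
for k,(a,b) in P.items():
    X=tri(s(*a),d(*b)); e=np.hypot(*(np.array(proj(S,X))-s(*a)[1:])),np.hypot(*(np.array(proj(D,X))-d(*b)[1:])); print(k,X,np.round(e,1), 'r %.3f'%np.hypot(*X[:2]))
E
```

```text
bendL [0.546  0.3742 0.2005] [0.1 0.1] r 0.662
bendM [0.6396 0.2888 0.1989] [0.2 0.1] r 0.702
bendR [0.7342 0.1989 0.1964] [0.5 0.5] r 0.761
tipL [0.4824 0.309  0.2118] [1.  1.1] r 0.573
tipM [0.5781 0.2203 0.212 ] [1.3 1.3] r 0.619
tipR [0.6725 0.1318 0.2106] [1.1 1.1] r 0.685
footL [0.5415 0.386  0.0269] [3.7 4. ] r 0.665
footM [0.6396 0.2854 0.0212] [0.2 0.2] r 0.700
footR [0.7336 0.1967 0.0246] [0.2 0.2] r 0.760
jar1cap [0.3979 0.3084 0.0845] [0.7 0.8] r 0.503
jar2cap [ 0.4639 -0.1632  0.0848] [0.7 0.8] r 0.492
jar3cap [ 0.3848 -0.3055  0.0828] [1.  1.3] r 0.491
cup1rim [0.4585 0.1489 0.0704] [0.8 1. ] r 0.482
cup2rim [0.5008 0.0035 0.0716] [1.1 1.3] r 0.501
cupArim [ 0.5945 -0.3158  0.1382] [1.3 1.5] r 0.673
cup1hand [0.4827 0.2004 0.0508] [0.9 1.1] r 0.523
cup2hand [0.4788 0.0535 0.0503] [0.1 0.2] r 0.482
cupAhand [ 0.629  -0.3716  0.1202] [1.6 1.8] r 0.731
rk1 [ 0.5627 -0.1138  0.0545] [0. 0.] r 0.574
rk2 [0.683  0.0406 0.0499] [0.2 0.2] r 0.684
rk3 [ 0.7331 -0.0041  0.058 ] [2.6 2.7] r 0.733
rk4 [ 0.6177 -0.1581  0.0569] [0.3 0.3] r 0.638
dial [ 0.4932 -0.4254  0.0584] [0.1 0.2] r 0.651
jamtop [0.7913 0.0245 0.1632] [0.2 0.2] r 0.792
tall [ 0.3347 -0.4553  0.1248] [0.2 0.3] r 0.565
pan [ 0.5835 -0.32    0.0668] [0.3 0.3] r 0.666
```

Both views agree to about 1 px, and heights check: hooks 0.20, caps 0.085, cup rims 0.070, rack top 0.055, cup on pan 0.138. The hook wire runs at 47°. I'll move over the cup at (0.459, 0.149) for a close look.

```bash
cat > go.py <<'E'
# usage: python3 go.py x y z yaw_deg(tool y) : prints tool-frame shift (after and before the turn) and the turn
import sys; from h import *
x,y,z,w=map(float,sys.argv[1:5]); o=st(); R=Rn.from_quat(o['orientation']).as_matrix(); p=np.array(o['tool_pos'])
yaw=np.arctan2(R[1,1],R[0,1]); dw=(np.radians(w)-yaw+np.pi)%(2*np.pi)-np.pi
cx=np.sin(np.radians(w));cy=np.cos(np.radians(w))
Rt=np.array([[cx,cy,0],[-cy,cx,0],[0,0,-1]]) # columns: tool x,y,z for tool straight down
d=np.array([x,y,z])-p
print('t %.1f pos %s yaw %.1f q7 %.2f tilt(x,y) %.4f %.4f w %.4f'%(o['clock'],np.round(p,4),np.degrees(yaw),o['qpos'][6],R[2,0],R[2,1],o['width']),'F',np.round(o['force'],1))
print('now-axes shift',np.round(R.T@d,4),'| turn rz %.3f'%(-dw),'| after-turn shift',np.round(Rt.T@d,4))
E
python3 go.py 0.4585 0.1489 0.27 -25
```

```text
t 0.1 pos [0.2625 0.5943 0.3031] yaw 66.2 q7 -0.06 tilt(x,y) -0.0001 -0.0015 w 0.0856 F [-0.2 -0.5  0.3]
now-axes shift [-0.3592 -0.3282  0.0336] | turn rz 1.591 | after-turn shift [0.3208 0.3659 0.0331]
```

```bash
sed -i 's/\[\[cx,cy,0\],\[-cy,cx,0\]/[[-cx,cy,0],[cy,cx,0]/' go.py
python3 -m inch '[[-0.04,-0.036,0.0037,0,0,0],[-0.04,-0.036,0.0037,0,0,0],[-0.04,-0.036,0.0037,0,0,0],[-0.04,-0.036,0.0037,0,0,0],[-0.04,-0.036,0.0037,0,0,0],[-0.04,-0.036,0.0037,0,0,0],[-0.04,-0.036,0.0037,0,0,0],[-0.04,-0.036,0.0037,0,0,0],[-0.039,-0.04,0.0037,0,0,0],[0,0,0,0,0,0]]' 0.085 40
python3 -m inch '[[0,0,0,0,0,0.15],[0,0,0,0,0,0.15],[0,0,0,0,0,0.15],[0,0,0,0,0,0.15],[0,0,0,0,0,0.15],[0,0,0,0,0,0.15],[0,0,0,0,0,0.15],[0,0,0,0,0,0.15],[0,0,0,0,0,0.15],[0,0,0,0,0,0.15]]'
python3 go.py 0.4585 0.1489 0.27 -25
python3 -c "
from h import *
import pickle
c=cap('wrist','w1.png');pickle.dump(c,open('w1.pkl','wb'))"
```

```text
clock: 1.15
tool_pos: [0.4458, 0.1761, 0.2728]
orientation: [0.212, 0.977, -0.001, 0.0]
force: [0.7, 0.9, 0.6]
width: 0.0849
grasp_force: 0.0
clock: 2.15
tool_pos: [0.4432, 0.1843, 0.273]
orientation: [0.82, 0.573, -0.0, -0.0]
force: [0.6, -0.4, -0.0]
width: 0.0849
grasp_force: 0.0
t 2.1 pos [0.4432 0.1843 0.273 ] yaw -20.1 q7 -0.81 tilt(x,y) -0.0002 -0.0004 w 0.0849 F [ 0.6 -0.4 -0. ]
now-axes shift [-0.028   0.0266  0.003 ] | turn rz 0.086 | after-turn shift [-0.0256  0.0289  0.003 ]
```

View pics/w1.png

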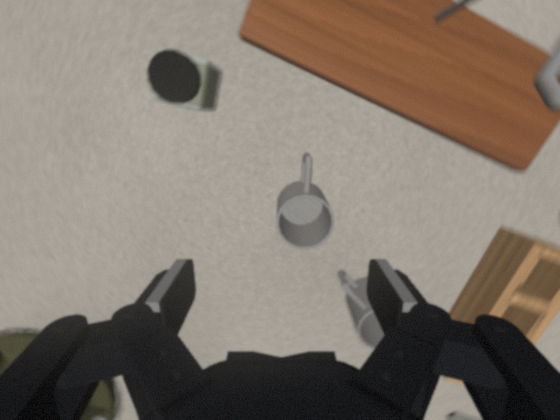

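The wrist view shows cup1's rim at about (304,212) with its handle end at (308,156), a jar cap at (175,77), cup2 partly hidden at (365,300) and the spice rack at right.

```bash
python3 - <<'E'
from h import *
import pickle
np.set_printoptions(precision=4,suppress=True)
c=pickle.load(open('w1.pkl','rb'));print(-c['R'].T@c['t'],c['R'][2])
for n,u,v,z in [('rim',304,208,.068),('base',306,221,.0),('hand',308,157,.053),('cap',175,77,.086),('glass',206,86,.06)]: print(n,onz(c,u,v,z))
print(proj(c,[0.4585,.1489,.068]),proj(c,[.3979,.3084,.086]))
g=cv2.cvtColor(c['im'],cv2.COLOR_BGR2GRAY)
sub=g[140:260,250:360]; m=((sub<150)).astype(np.uint8)
print(np.median(g),g[150:170,300:316:2].min(1)); 
S=pickle.load(open('scene0.pkl','rb'));D=pickle.load(open('side0.pkl','rb'))
# jar1 cap triangulated three ways
print(tri((c,175,77),(S,120+515/2.72-.3,110+75/2.72-.3),(D,150+75/3.33-.3,130+218/3.33-.3)),tri((c,304,208),(S,120+482/2.72-.3,110+180/2.72-.3),(D,150+212/3.33-.3,130+286/3.33-.3)))
E
```

```text
[0.4696 0.2564 0.343 ] [-0.1025 -0.2778 -0.9551]
rim [0.4607 0.1672 0.068 ]
base [0.4554 0.1284 0.    ]
hand [0.4806 0.2101 0.053 ]
cap [0.4   0.312 0.086]
glass [0.4155 0.3016 0.06  ]
(np.float64(307.8206286711105), np.float64(225.29341422766112)) (np.float64(174.63622582071102), np.float64(82.60532609565423))
157.0 [157 153 137 120 114 112 105 106 105 106 105 109 117 125 130 133 131 134
 127 127]
[0.3983 0.3115 0.0825] [0.4593 0.1597 0.0606]
```

```bash
cat > cup.py <<'E'
from h import *
def cupfit(c,box,zr,sat=40,thr=18):
    """box u0,v0,u1,v1 round a cup: contour by difference from the local counter colour; rim from the sides/far edge on plane zr"""
    u0,v0,u1,v1=box; im=c['im'][v0:v1,u0:u1].astype(float)
    bg=np.median(np.r_[im[:4].reshape(-1,3),im[-4:].reshape(-1,3),im[:,:4].reshape(-1,3),im[:,-4:].reshape(-1,3)],0)
    m=(np.abs(cv2.GaussianBlur(im,(3,3),0)-bg).max(2)>thr).astype(np.uint8)
    n,l,s,_=cv2.connectedComponentsWithStats(cv2.morphologyEx(m,cv2.MORPH_CLOSE,np.ones((5,5))))
    k=1+np.argmax(s[1:,4]); m=(l==k).astype(np.uint8)
    body=cv2.morphologyEx(m,cv2.MORPH_OPEN,cv2.getStructuringElement(2,(19,19)))
    pts=cv2.findContours(body,0,1)[0]; p=max(pts,key=cv2.contourArea)[:,0]+[u0,v0]
    P=np.array([onz(c,u,v,zr)[:2] for u,v in p])   # silhouette cast on rim plane
    cam=(-c['R'].T@c['t'])[:2]
    d=(P.mean(0)-cam); d/=np.linalg.norm(d); n_=np.array([-d[1],d[0]])
    far=(P@d).max(); side=P@n_; sel=P@d>far-.034   # far half of silhouette belongs to the rim
    S=P[sel]; A=np.c_[2*S,np.ones(len(S))]; x=np.linalg.lstsq(A,(S**2).sum(1),rcond=None)[0]
    r=np.sqrt(x[2]+x[0]**2+x[1]**2)
    h=cv2.subtract(m,cv2.dilate(body,np.ones((3,3)))); hv,hu=np.nonzero(h)
    H=np.array([onz(c,u+u0,v+v0,zr-.016)[:2] for u,v in zip(hu,hv)]) if len(hu) else np.zeros((0,2))
    ang=np.degrees(np.arctan2(*(H.mean(0)-x[:2])[::-1])) if len(H) else None
    far_h=np.linalg.norm(H-x[:2],axis=1).max() if len(H) else None
    return x[:2],r,ang,far_h,p.min(0),p.max(0)
E
python3 - <<'E'
from cup import *
import pickle
c=pickle.load(open('w1.pkl','rb'))
print(cupfit(c,(250,130,340,265),.068))
E
```

```text
(array([0.45668483, 0.15280673]), np.float64(0.0276710563484928), np.float64(68.06993333558178), np.float64(0.0667409926874423), array([276, 179]), array([333, 248]))
```

```bash
python3 go.py 0.457 0.152 0.105 -23
```

```text
t 2.2 pos [0.4432 0.1843 0.273 ] yaw -20.4 q7 -0.81 tilt(x,y) -0.0001 -0.0003 w 0.0844 F [0.1 0.3 0.4]
now-axes shift [-0.0254  0.0243  0.168 ] | turn rz 0.045 | after-turn shift [-0.0243  0.0253  0.168 ]
```

```bash
python3 -m inch '[[-0.012,0.0125,0,0,0,0.045],[-0.012,0.0125,0,0,0,0],[0,0,0.03,0,0,0],[0,0,0.03,0,0,0],[0,0,0.03,0,0,0],[0,0,0.03,0,0,0],[0,0,0.03,0,0,0],[0,0,0.018,0,0,0],[0,0,0,0,0,0],[0,0,0,0,0,0]]' 0.085 40
python3 go.py 0.457 0.152 0.105 -23
python3 -m inch '[[0,0,0,0,0,0],[0,0,0,0,0,0],[0,0,0,0,0,0],[0,0,0,0,0,0],[0,0,0,0,0,0],[0,0,0,0,0,0],[0,0,0,0,0,0],[0,0,0,0,0,0],[0,0,0,0,0,0],[0,0,0,0,0,0]]' 0 40
python3 -m inch '[[0,0,-0.02,0,0,0],[0,0,-0.03,0,0,0],[0,0,-0.03,0,0,0],[0,0,-0.03,0,0,0],[0,0,-0.03,0,0,0],[0,0,-0.035,0,0,0],[0,0,0,0,0,0],[0,0,0,0,0,0],[0,0,0,0,0,0],[0,0,0,0,0,0]]'
python3 -c "
from h import *
import pickle
c=cap('wrist','w2.png');pickle.dump(c,open('w2.pkl','wb'))"
python3 go.py 0.5 0.1 0.28 47
```

```text
clock: 3.2
tool_pos: [0.4588, 0.1518, 0.1055]
orientation: [0.831, 0.557, -0.0, 0.0]
force: [0.1, 0.3, 0.3]
width: 0.0848
grasp_force: 0.0
t 3.2 pos [0.4588 0.1518 0.1055] yaw -22.3 q7 -0.72 tilt(x,y) -0.0004 0.0004 w 0.0848 F [0.1 0.3 0.3]
now-axes shift [-0.0005 -0.0017  0.0005] | turn rz 0.012 | after-turn shift [-0.0005 -0.0017  0.0005]
clock: 4.2
tool_pos: [0.4592, 0.1529, 0.1067]
orientation: [0.831, 0.557, 0.001, 0.0]
force: [-0.2, -0.1, 8.0]
width: 0.056
grasp_force: 43.5
clock: 5.2
tool_pos: [0.4574, 0.1522, 0.2786]
orientation: [0.831, 0.557, -0.001, -0.0]
force: [0.6, -0.0, -1.0]
width: 0.0557
grasp_force: 43.1
t 5.2 pos [0.4576 0.1523 0.2787] yaw -22.3 q7 -0.77 tilt(x,y) -0.0020 -0.0017 w 0.0557 F [ 0.6 -0.8 -1.8]
now-axes shift [-0.0322  0.0591 -0.0013] | turn rz -1.210 | after-turn shift [-0.0667 -0.0093 -0.0013]
```

View pics/w2.png

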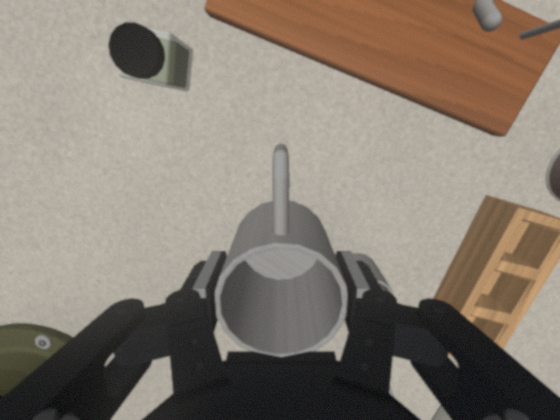

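The cup is gripped, with its handle end at (281,150) straight along tool x. Next: turn to the hook direction and move to the standoff in front of hook1.

```bash
python3 -m inch '[[0,0,0,0,0,-0.135],[0,0,0,0,0,-0.135],[0,0,0,0,0,-0.135],[0,0,0,0,0,-0.135],[0,0,0,0,0,-0.135],[0,0,0,0,0,-0.135],[0,0,0,0,0,-0.135],[0,0,0,0,0,-0.135],[0,0,0,0,0,-0.13],[0,0,0,0,0,0]]'
python3 go.py 0.564 0.1447 0.279 47
```

```text
clock: 6.25
tool_pos: [0.4579, 0.1524, 0.2793]
orientation: [0.366, 0.93, -0.001, -0.0]
force: [-0.1, -0.6, -0.5]
width: 0.0559
grasp_force: 42.9
t 6.2 pos [0.4579 0.1524 0.2793] yaw 47.0 q7 0.44 tilt(x,y) 0.0004 -0.0015 w 0.0559 F [-0.1 -0.6 -0.5]
now-axes shift [-0.0828  0.0667  0.0002] | turn rz 0.000 | after-turn shift [-0.0828  0.0667  0.0003]
```

```bash
python3 -m inch '[[-0.0138,0.0112,0,0,0,0],[-0.0138,0.0111,0,0,0,0],[-0.0138,0.0111,0,0,0,0],[-0.0138,0.0111,0,0,0,0],[-0.0138,0.0111,0,0,0,0],[-0.0138,0.0111,0,0,0,0],[0,0,0,0,0,0],[0,0,0,0,0,0],[0,0,0,0,0,0],[0,0,0,0,0,0]]'
python3 go.py 0.564 0.1447 0.279 47
python3 -c "
from h import *
import pickle
c=cap('wrist','w3.png');pickle.dump(c,open('w3.pkl','wb'))
for x in (-.043,-.033,0,.047): print(x,proj(c,np.array([.6075,.2544,.2])+x*np.array([.682,.731,0])+[0,0,.014 if x==-.043 else 0]))"
```

```text
clock: 7.25
tool_pos: [0.5636, 0.145, 0.2802]
orientation: [0.367, 0.93, 0.0, -0.0]
force: [-0.2, 0.1, -1.3]
width: 0.0556
grasp_force: 43.1
t 7.2 pos [0.5636 0.145  0.2802] yaw 47.0 q7 0.58 tilt(x,y) 0.0006 -0.0000 w 0.0556 F [-0.2  0.1 -1.3]
now-axes shift [-0.0005  0.0001  0.0012] | turn rz -0.000 | after-turn shift [-0.0005  0.0001  0.0012]
-0.043 (np.float64(420.5419381926308), np.float64(188.89628517334478))
-0.033 (np.float64(427.7378585191861), np.float64(182.4000346988181))
0 (np.float64(491.70350784797824), np.float64(182.37830959762334))
0.047 (np.float64(582.8099718062954), np.float64(182.3473664715897))
```

View pics/w3.png

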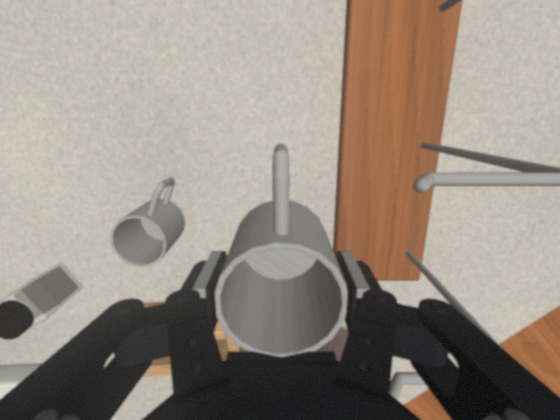

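Hook1's tip is at (424,184) with its wire level along v=179. That matches the prediction within about 2 mm, inside the ±10 mm loop margin. I'll thread the cup on and lower it.

```bash
python3 -m inch '[[0.001,0.014,0,0,0,0],[0,0.014,0,0,0,0],[0,0.014,0,0,0,0],[0,0.014,0,0,0,0],[0,0.014,0,0,0,0],[0,0.014,0,0,0,0],[0,0.014,0,0,0,0],[0,0.014,0,0,0,0],[0,0,0,0,0,0],[0,0,0,0,0,0]]'
python3 -m inch '[[0,0,0.005,0,0,0],[0,0,0.005,0,0,0],[0,0,0.005,0,0,0],[0,0,0,0,0,0],[0,0,0,0,0,0],[0,0,0,0,0,0],[0,0,0,0,0,0],[0,0,0,0,0,0],[0,0,0,0,0,0],[0,0,0,0,0,0]]'
python3 go.py 0.6425 0.2269 0.265 47
python3 -c "
from h import *
import pickle
c=cap('wrist','w4.png');d=cap('side');im=cv2.resize(d['im'][110:230,170:330],None,fx=3.5,fy=3.5)
cv2.imwrite('pics/w4b.png',np.vstack([cv2.resize(c['im'],None,fx=.4,fy=.4)[:, :224],]) if 0 else np.hstack([cv2.resize(c['im'][0:420],(240,180)),cv2.resize(im,(240,180))]) if 0 else im)"
```

```text
clock: 8.3
tool_pos: [0.64, 0.2282, 0.2795]
orientation: [0.366, 0.931, -0.0, -0.0]
force: [-0.8, -0.7, -1.9]
width: 0.0561
grasp_force: 43.1
clock: 9.3
tool_pos: [0.64, 0.2274, 0.2653]
orientation: [0.367, 0.93, 0.0, 0.0]
force: [0.4, -0.5, -1.5]
width: 0.056
grasp_force: 43.1
t 9.3 pos [0.64   0.2274 0.2653] yaw 47.0 q7 0.53 tilt(x,y) -0.0001 0.0002 w 0.0560 F [ 0.4 -0.5 -1.5]
now-axes shift [-0.0022  0.0014  0.0003] | turn rz -0.000 | after-turn shift [-0.0022  0.0014  0.0003]
```

View pics/w4b.png

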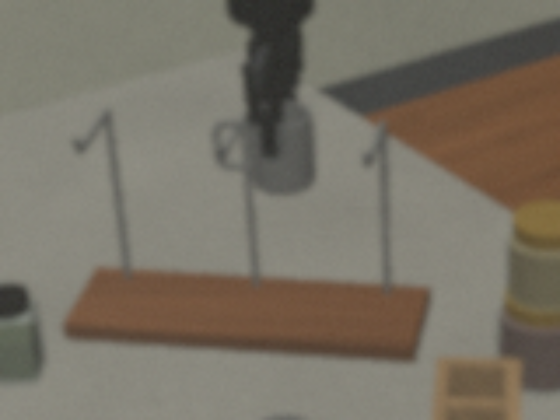

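The side view shows the handle loop around the wire at (232,145) with no contact force, so I'll release and retreat.

```bash
python3 -m inch '[[0,0,0,0,0,0],[0,0,0,0,0,0],[0,0,0,0,0,0],[0,0,0,0,0,0],[0,0,-0.01,0,0,0],[0,0,-0.03,0,0,0],[0,0,-0.03,0,0,0],[0,0,-0.03,0,0,0],[0,0,-0.02,0,0,0],[0,0,0,0,0,0]]' 0.085 40
python3 go.py 0.5008 0.0035 0.30 24
python3 - <<'E'
from h import *
import pickle
c=cap('wrist');d=cap('side');e=cap('scene');pickle.dump(e,open('scene1.pkl','wb'))
im=cv2.resize(d['im'][110:230,170:330],(400,300));im2=cv2.resize(e['im'][110:230,270:430],(400,300));im3=cv2.resize(c['im'],(400,300))
cv2.imwrite('pics/w5.png',np.vstack([np.hstack([im,im2]),np.hstack([im3,cv2.resize(e['im'][170:270,220:353],(400,300))])]))
E
```

```text
clock: 10.4
tool_pos: [0.641, 0.2274, 0.3902]
orientation: [0.367, 0.93, 0.003, 0.003]
force: [0.8, -0.1, 0.1]
width: 0.0849
grasp_force: 0.0
t 10.4 pos [0.641  0.2274 0.3902] yaw 47.0 q7 0.52 tilt(x,y) -0.0033 0.0070 w 0.0849 F [ 0.8 -0.1  0.1]
now-axes shift [-0.05   -0.26    0.0885] | turn rz 0.401 | after-turn shift [-0.1475 -0.2192  0.0902]
```

View pics/w5.png

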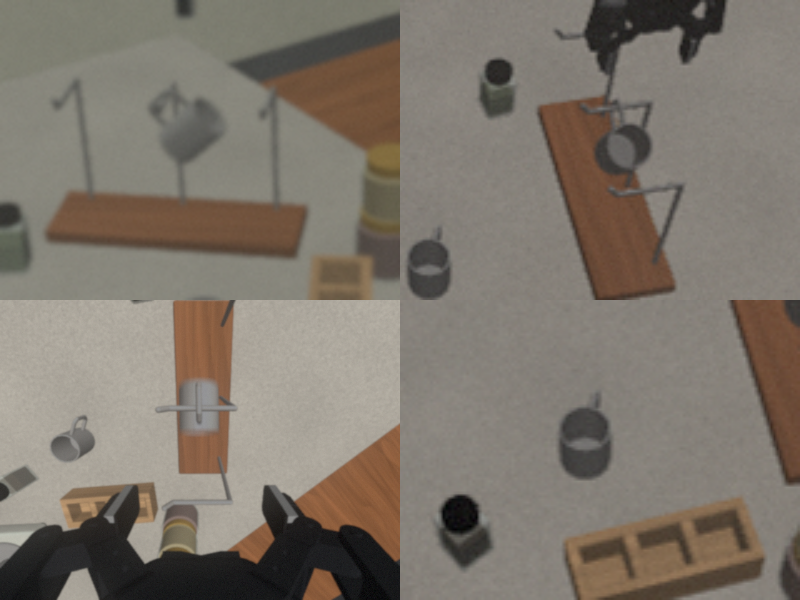

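The cup hangs on hook1, seen at (198,410) in the wrist panel. Next is cup2.

```bash
python3 -m inch '[[-0.01,-0.04,0,0,0,0],[-0.01,-0.04,0.005,0,0,0],[-0.01,-0.04,0.015,0,0,0],[-0.01,-0.04,0.025,0,0,0],[-0.005,-0.04,0.025,0,0,0],[-0.005,-0.035,0.025,0,0,0],[0,-0.025,0.025,0,0,0],[0,0,0,0,0,0.134],[0,0,0,0,0,0.134],[0,0,0,0,0,0.134]]'
python3 -m inch '[[0,0,0,0,0,0],[0,0,0,0,0,0],[0,0,0,0,0,0],[0,0,0,0,0,0],[0,0,0,0,0,0],[0,0,0,0,0,0],[0,0,0,0,0,0],[0,0,0,0,0,0],[0,0,0,0,0,0],[0,0,0,0,0,0]]'
python3 - <<'E'
from cup import *
import pickle
c=cap('wrist','w6.png');pickle.dump(c,open('w6.pkl','wb'))
u,v=map(int,proj(c,[.5008,.0035,.05]));print(u,v)
print(cupfit(c,(u-50,v-80,u+50,v+45),.068))
E
python3 go.py 0.5008 0.0035 0.105 24
```

```text
clock: 11.55
tool_pos: [0.4979, 0.0029, 0.2635]
orientation: [0.547, 0.837, -0.001, -0.001]
force: [0.1, -0.3, 1.3]
width: 0.0848
grasp_force: 0.0
clock: 12.55
tool_pos: [0.4991, 0.0031, 0.2652]
orientation: [0.545, 0.838, 0.0, 0.0]
force: [0.4, -0.1, 0.3]
width: 0.0847
grasp_force: 0.0
281 195
(array([0.49954941, 0.00455617]), np.float64(0.027551090965851736), np.float64(114.18154401079013), np.float64(0.06413863284762966), array([251, 157]), array([310, 227]))
t 12.6 pos [0.4991 0.0031 0.2652] yaw 24.0 q7 0.37 tilt(x,y) 0.0001 0.0001 w 0.0851 F [-0.3  0.   0.2]
now-axes shift [-0.0004  0.0017  0.1602] | turn rz -0.001 | after-turn shift [-0.0004  0.0017  0.1602]
```

```bash
python3 -m inch '[[0.0005,0.001,0.03,0,0,0],[0,0,0.03,0,0,0],[0,0,0.03,0,0,0],[0,0,0.03,0,0,0],[0,0,0.03,0,0,0],[0,0,0.01,0,0,0],[0,0,0,0,0,0],[0,0,0,0,0,0],[0,0,0,0,0,0],[0,0,0,0,0,0]]' 0.085 40
python3 -m inch '[[0,0,0,0,0,0],[0,0,0,0,0,0],[0,0,0,0,0,0],[0,0,0,0,0,0],[0,0,0,0,0,0],[0,0,0,0,0,0],[0,0,0,0,0,0],[0,0,0,0,0,0],[0,0,0,0,0,0],[0,0,0,0,0,0]]' 0 40
python3 -m inch '[[0,0,-0.02,0,0,0],[0,0,-0.03,0,0,0],[0,0,-0.03,0,0,0],[0,0,-0.03,0,0,0],[0,0,-0.03,0,0,0],[0,0,-0.035,0,0,0],[0,0,0,0,0,-0.134],[0,0,0,0,0,-0.134],[0,0,0,0,0,-0.134],[0,0,0,0,0,0]]'
python3 go.py 0.657 0.056 0.279 47
```

```text
clock: 13.6
tool_pos: [0.5008, 0.0041, 0.1066]
orientation: [0.545, 0.838, 0.001, 0.001]
force: [0.3, -0.0, -0.3]
width: 0.0848
grasp_force: 0.0
clock: 14.6
tool_pos: [0.5003, 0.004, 0.1058]
orientation: [0.545, 0.838, 0.0, 0.0]
force: [-0.4, -0.6, 5.9]
width: 0.0562
grasp_force: 43.8
clock: 15.6
tool_pos: [0.4995, 0.004, 0.2796]
orientation: [0.366, 0.93, -0.0, -0.0]
force: [-1.2, 0.5, -1.1]
width: 0.056
grasp_force: 43.2
t 15.6 pos [0.4995 0.004  0.2796] yaw 47.0 q7 0.76 tilt(x,y) 0.0007 -0.0008 w 0.0560 F [-1.2  0.5 -1.1]
now-axes shift [-0.0797  0.1455  0.0004] | turn rz 0.000 | after-turn shift [-0.0797  0.1455  0.0006]
```

```bash
python3 -m inch '[[-0.01,0.018,0,0,0,0],[-0.01,0.018,0,0,0,0],[-0.01,0.018,0,0,0,0],[-0.01,0.018,0,0,0,0],[-0.01,0.018,0,0,0,0],[-0.01,0.018,0,0,0,0],[-0.01,0.018,0,0,0,0],[-0.0097,0.0195,0,0,0,0],[0,0,0,0,0,0],[0,0,0,0,0,0]]'
python3 go.py 0.657 0.056 0.279 47
python3 -m inch '[[0,0.014,0,0,0,0],[0,0.014,0,0,0,0],[0,0.014,0,0,0,0],[0,0.014,0,0,0,0],[0,0.014,0,0,0,0],[0,0.014,0,0,0,0],[0,0.014,0,0,0,0],[0,0.014,0,0,0,0],[0,0,0,0,0,0],[0,0,0,0,0,0]]'
python3 -m inch '[[0,0,0.005,0,0,0],[0,0,0.005,0,0,0],[0,0,0.005,0,0,0],[0,0,0,0,0,0],[0,0,0,0,0,0],[0,0,0,0,0,0],[0,0,0,0,0,0],[0,0,0,0,0,0],[0,0,0,0,0,0],[0,0,0,0,0,0]]'
python3 - <<'E'
from h import *
c=cap('wrist');d=cap('side');e=cap('scene')
im=cv2.resize(d['im'][110:230,190:350],(400,300));im2=cv2.resize(e['im'][110:230,270:430],(400,300));im3=cv2.resize(c['im'],(400,300))
cv2.imwrite('pics/w7.png',np.hstack([im,im3]))
E
python3 go.py 0.734 0.138 0.265 47
```

```text
clock: 16.6
tool_pos: [0.6571, 0.056, 0.279]
orientation: [0.368, 0.93, -0.001, -0.001]
force: [-1.1, -0.1, -2.5]
width: 0.0557
grasp_force: 43.2
t 16.6 pos [0.6571 0.056  0.279 ] yaw 46.9 q7 0.80 tilt(x,y) 0.0009 -0.0021 w 0.0557 F [-1.1 -0.1 -2.5]
now-axes shift [ 0.     -0.0001  0.    ] | turn rz -0.002 | after-turn shift [ 0.     -0.0001  0.    ]
clock: 17.6
tool_pos: [0.7335, 0.1381, 0.28]
orientation: [0.367, 0.93, -0.0, -0.0]
force: [-0.1, -0.7, -2.1]
width: 0.0558
grasp_force: 43.2
clock: 18.6
tool_pos: [0.7338, 0.138, 0.2653]
orientation: [0.367, 0.93, 0.0, 0.0]
force: [-0.0, -1.3, -0.8]
width: 0.0561
grasp_force: 43.2
t 18.8 pos [0.7338 0.1379 0.2652] yaw 47.0 q7 0.72 tilt(x,y) 0.0000 0.0001 w 0.0557 F [-0.6  0.2 -0.8]
now-axes shift [-0.0001  0.0002  0.0002] | turn rz -0.000 | after-turn shift [-0.0001  0.0002  0.0002]
```

View pics/w7.png

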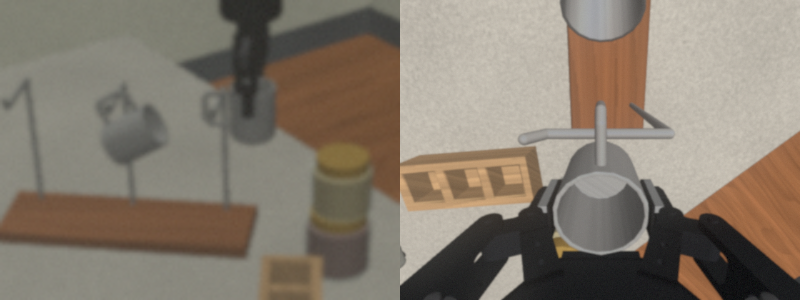

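The wire passes through the loop, visible at (600,130) in the wrist panel. I'll release, rise, and go over the scale.

```bash
python3 -m inch '[[0,0,0,0,0,0],[0,0,0,0,0,0],[0,0,0,0,0,0],[0,0,0,0,0,0],[0,0,-0.01,0,0,0],[0,0,-0.03,0,0,0],[0,0,-0.03,0,0,0],[0,0,-0.03,0,0,0],[0,0,0,0,0,0],[0,0,0,0,0,0]]' 0.085 40
python3 go.py 0.595 -0.316 0.35 32
```

```text
clock: 19.75
tool_pos: [0.7341, 0.1377, 0.3669]
orientation: [0.367, 0.93, 0.001, 0.001]
force: [-0.1, 0.6, -1.8]
width: 0.0851
grasp_force: 0.0
t 19.8 pos [0.7341 0.1377 0.3669] yaw 47.0 q7 0.71 tilt(x,y) -0.0016 0.0022 w 0.0851 F [-0.1  0.6 -1.8]
now-axes shift [-0.2079 -0.4267  0.0163] | turn rz 0.261 | after-turn shift [-0.3111 -0.3584  0.0169]
```

```bash
python3 -m inch '[[-0.019,-0.039,0,0,0,0],[-0.019,-0.039,0,0,0,0],[-0.019,-0.039,0,0,0,0],[-0.019,-0.039,0,0,0,0],[-0.019,-0.039,0.002,0,0,0],[-0.019,-0.039,0.002,0,0,0],[-0.019,-0.039,0.002,0,0,0],[-0.019,-0.039,0.002,0,0,0],[-0.019,-0.039,0.002,0,0,0],[-0.019,-0.039,0.002,0,0,0]]'
python3 -m inch '[[-0.009,-0.018,0,0,0,0],[-0.009,-0.018,0,0,0,0],[0,0,0,0,0,0.13],[0,0,0,0,0,0.13],[0,0,0,0,0,0],[0,0,0,0,0,0],[0,0,0,0,0,0],[0,0,0,0,0,0],[0,0,0,0,0,0],[0,0,0,0,0,0]]'
python3 go.py 0.595 -0.316 0.18 32
python3 - <<'E'
from cup import *
import pickle
c=cap('wrist','w8.png');pickle.dump(c,open('w8.pkl','wb'))
E
```

```text
clock: 20.75
tool_pos: [0.6055, -0.278, 0.3518]
orientation: [0.367, 0.93, 0.0, -0.001]
force: [0.2, 0.6, -0.2]
width: 0.085
grasp_force: 0.0
clock: 21.75
tool_pos: [0.5953, -0.3154, 0.3532]
orientation: [0.484, 0.875, 0.0, 0.0]
force: [-0.1, 0.3, -0.4]
width: 0.085
grasp_force: 0.0
t 21.8 pos [ 0.5953 -0.3154  0.3532] yaw 32.1 q7 1.16 tilt(x,y) -0.0000 0.0002 w 0.0850 F [-0.1  0.3 -0.4]
now-axes shift [-0.0004 -0.0006  0.1732] | turn rz 0.002 | after-turn shift [-0.0004 -0.0005  0.1732]
```

View pics/w8.png

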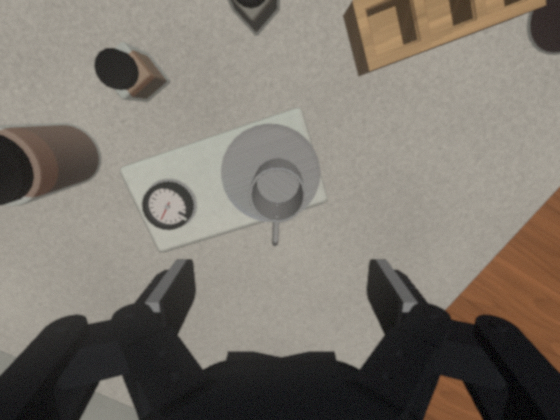

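The wrist view shows the pan cup's rim centred near (277,195) with the handle straight down to (275,240), opposite tool x. The dial is at (168,206), with its zero bar near (183,215) and the red pointer towards (163,219). Two jars and the spice rack are also visible.

```bash
python3 - <<'E'
from cup import *
import pickle
np.set_printoptions(precision=4,suppress=True)
c=pickle.load(open('w8.pkl','rb'));S=pickle.load(open('scene0.pkl','rb'));D=pickle.load(open('side0.pkl','rb'))
for z in (.132,.138): print(onz(c,277,195,z),onz(c,275,241,z-.016), onz(c,303,195,z)-onz(c,252,195,z))
print(tri((c,277,195),(S,120+323/2.72-.3,110+505/2.72-.3),(D,150+680/3.33-.3,130+442/3.33-.3)))
print('dial',onz(c,168,206,.066),tri((c,168,206),(S,189.2,315.6),(D,348.7,333.7)),'pan',onz(c,271,172,.065))
print('jar caps',onz(c,117,69,.086),onz(c,251,-8,.086))
E
```

```text
[ 0.5938 -0.3185  0.132 ] [ 0.6222 -0.3687  0.116 ] [0.0438 0.0275 0.    ]
[ 0.593  -0.3171  0.138 ] [ 0.6209 -0.3664  0.122 ] [0.0429 0.0269 0.    ]
[ 0.5939 -0.3164  0.1387]
dial [ 0.494  -0.4189  0.066 ] [ 0.493  -0.4245  0.0569] pan [ 0.5811 -0.3135  0.065 ]
jar caps [ 0.3876 -0.3026  0.086 ] [ 0.4708 -0.1696  0.086 ]
```

```bash
python3 -m inch '[[0,-0.0022,0.03,0,0,0.04],[0,0,0.03,0,0,0],[0,0,0.03,0,0,0],[0,0,0.03,0,0,0],[0,0,0.03,0,0,0],[0,0,0.03,0,0,0],[0,0,0,0,0,0],[0,0,0,0,0,0],[0,0,0,0,0,0],[0,0,0,0,0,0]]' 0.085 40
python3 -m inch '[[0,0,0,0,0,0],[0,0,0,0,0,0],[0,0,0,0,0,0],[0,0,0,0,0,0],[0,0,0,0,0,0],[0,0,0,0,0,0],[0,0,0,0,0,0],[0,0,0,0,0,0],[0,0,0,0,0,0],[0,0,0,0,0,0]]' 0 40
python3 -m inch '[[0,0,-0.02,0,0,0],[0,0,-0.03,0,0,0],[0,0,-0.03,0,0,0],[0,0,-0.03,0,0,0],[0,0,-0.03,0,0,0],[0,0,-0.03,0,0,0],[0,0,-0.01,0,0,0],[0,0,0,0,0,-0.15],[0,0,0,0,0,-0.155],[0,0,0,0,0,0]]'
python3 go.py 0.438 0.265 0.36 47
python3 - <<'E'
from h import *
import pickle
d=cap('side','s9.png');e=cap('scene','e9.png')
pickle.dump((d,e),open('p9.pkl','wb'))
E
```

```text
clock: 22.8
tool_pos: [0.5943, -0.3173, 0.1755]
orientation: [0.502, 0.865, 0.0, 0.002]
force: [0.2, -0.1, -0.2]
width: 0.0851
grasp_force: 0.0
clock: 23.8
tool_pos: [0.5935, -0.3166, 0.1732]
orientation: [0.502, 0.865, 0.0, 0.0]
force: [0.1, -1.0, 1.1]
width: 0.0556
grasp_force: 48.8
t 23.8 pos [ 0.5935 -0.3166  0.1732] yaw 29.8 q7 1.18 tilt(x,y) -0.0000 0.0002 w 0.0556 F [ 0.1 -1.   1.1]
now-axes shift [ 0.582   0.1542 -0.1868] | turn rz -0.300 | after-turn shift [ 0.5104  0.3193 -0.1868]out of range: row 9 has -0.155, outside -0.15 to 0.15
```

```bash
python3 -m inch '[[0,0,-0.02,0,0,0],[0,0,-0.03,0,0,0],[0,0,-0.03,0,0,0],[0,0,-0.03,0,0,0],[0,0,-0.02,0,0,0],[0,0,0,0,0,-0.15],[0,0,0,0,0,-0.15],[0,0,0,0,0,0],[0,0,0,0,0,0],[0,0,0,0,0,0]]'
python3 go.py 0.406 0.290 0.279 47
python3 - <<'E'
from h import *
import pickle
d=cap('side');w=cap('wrist')
pickle.dump((d,w),open('p9.pkl','wb'))
E
```

```text
clock: 24.9
tool_pos: [0.5932, -0.3165, 0.3027]
orientation: [0.368, 0.93, 0.0, -0.001]
force: [-0.4, 0.4, -2.0]
width: 0.0562
grasp_force: 48.6
t 24.9 pos [ 0.5932 -0.3165  0.3027] yaw 46.8 q7 1.42 tilt(x,y) 0.0010 -0.0003 w 0.0562 F [-0.4  0.4 -2. ]
now-axes shift [0.5514 0.3144 0.0241] | turn rz -0.003 | after-turn shift [0.5505 0.3159 0.0237]
```

```bash
python3 - <<'E'
from h import *
import pickle
d,w=pickle.load(open('p9.pkl','rb'));a=pickle.load(open('w2.pkl','rb'))
T=cv2.GaussianBlur(a['im'],(5,5),0)[242:345,220:345]
for s in (.94,.96,.98,1,1.02,1.04,1.06):
    t=cv2.resize(T,None,fx=s,fy=s); r=cv2.matchTemplate(cv2.GaussianBlur(w['im'],(5,5),0)[200:400,180:380],t,cv2.TM_CCOEFF_NORMED);_,m,_,l=cv2.minMaxLoc(r)
    print(s,round(m,3),l[0]+180+t.shape[1]/2,l[1]+200+t.shape[0]/2)
print('ref',282.5,293.5)
# rim point shift per mm of height
R=Rn.from_quat(st()['orientation']).as_matrix();p=np.array(st()['tool_pos'])
for dz in (.088-.054*0-.05,.04,.045): print(dz,proj(w,p+R@[0,0,dz]))
E
python3 -m inch '[[0.04,0.022,0,0,0,0],[0.04,0.022,0,0,0,0],[0.04,0.022,0,0,0,0],[0.04,0.022,0,0,0,0],[0.04,0.022,0,0,0,0],[0.04,0.022,0,0,0,0],[0.04,0.022,0,0,0,0],[0.04,0.022,0,0,0,0],[0.04,0.022,0,0,0,0],[0.04,0.022,0,0,0,0]]'
python3 -m inch '[[0.03,0.02,0.002,0,0,0],[0.03,0.02,0.002,0,0,0],[0.03,0.02,0.002,0,0,0],[0.03,0.02,0.002,0,0,0],[0.015,0.008,0.002,0,0,0],[0,0,0.005,0,0,0],[0,0,0,0,0,0],[0,0,0,0,0,0],[0,0,0,0,0,0],[0,0,0,0,0,0]]'
python3 go.py 0.406 0.290 0.279 47
```

```text
0.94 0.569 285.0 290.5
0.96 0.625 284.0 291.5
0.98 0.674 283.0 292.5
1 0.7 282.5 293.5
1.02 0.684 283.0 293.5
1.04 0.633 282.0 294.5
1.06 0.55 282.0 295.5
ref 282.5 293.5
0.03799999999999999 (np.float64(278.17750483306827), np.float64(302.91808818442956))
0.04 (np.float64(278.2160731414675), np.float64(300.0924758297158))
0.045 (np.float64(278.3076200398316), np.float64(293.385517246614))
clock: 26.0
tool_pos: [0.4501, 0.1186, 0.3035]
orientation: [0.367, 0.93, 0.0, 0.0]
force: [0.5, 0.5, -0.9]
width: 0.0558
grasp_force: 48.6
clock: 27.0
tool_pos: [0.4128, 0.2727, 0.2885]
orientation: [0.368, 0.93, 0.0, 0.0]
force: [0.2, 0.1, -1.1]
width: 0.056
grasp_force: 48.6
t 27.0 pos [0.4128 0.2727 0.2885] yaw 46.9 q7 0.18 tilt(x,y) -0.0001 0.0005 w 0.0560 F [ 0.2  0.1 -1.1]
now-axes shift [0.0168 0.008  0.0095] | turn rz -0.002 | after-turn shift [0.0168 0.008  0.0095]
```

The held cup sits at the same depth in the grip as the first one, so the same heights apply. Threading it on hook2.

```bash
python3 -m inch '[[0.0084,0.004,0.005,0,0,0],[0.0084,0.004,0.0045,0,0,0],[0,0.014,0,0,0,0],[0,0.014,0,0,0,0],[0,0.014,0,0,0,0],[0,0.014,0,0,0,0],[0,0.014,0,0,0,0],[0,0.014,0,0,0,0],[0,0.014,0,0,0,0],[0,0.014,0,0,0,0]]'
python3 -m inch '[[0,0,0,0,0,0],[0,0,0.005,0,0,0],[0,0,0.005,0,0,0],[0,0,0.005,0,0,0],[0,0,0,0,0,0],[0,0,0,0,0,0],[0,0,0,0,0,0],[0,0,0,0,0,0],[0,0,0,0,0,0],[0,0,0,0,0,0]]'
python3 - <<'E'
from h import *
c=cap('wrist');d=cap('side');e=cap('scene')
f=lambda im,b:cv2.resize(im[b[1]:b[1]+120,b[0]:b[0]+160],(400,300))
cv2.imwrite('pics/w10.png',np.vstack([np.hstack([f(d['im'],(150,110)),f(e['im'],(270,80))]),np.hstack([cv2.resize(c['im'],(400,300)),f(e['im'],(270,200))])]))
E
python3 go.py 0.482 0.371 0.265 47
```

```text
clock: 28.0
tool_pos: [0.4815, 0.3742, 0.2779]
orientation: [0.366, 0.931, -0.0, -0.0]
force: [1.3, -1.5, -0.5]
width: 0.0555
grasp_force: 48.6
clock: 29.0
tool_pos: [0.482, 0.3728, 0.2639]
orientation: [0.367, 0.93, 0.0, 0.0]
force: [0.7, 0.6, -1.8]
width: 0.0559
grasp_force: 48.6
t 29.1 pos [0.4819 0.3727 0.2638] yaw 47.0 q7 0.12 tilt(x,y) -0.0001 0.0001 w 0.0556 F [-0.3  0.7 -0.7]
now-axes shift [-0.0012 -0.0012 -0.0012] | turn rz -0.000 | after-turn shift [-0.0012 -0.0012 -0.0012]
```

View pics/w10.png

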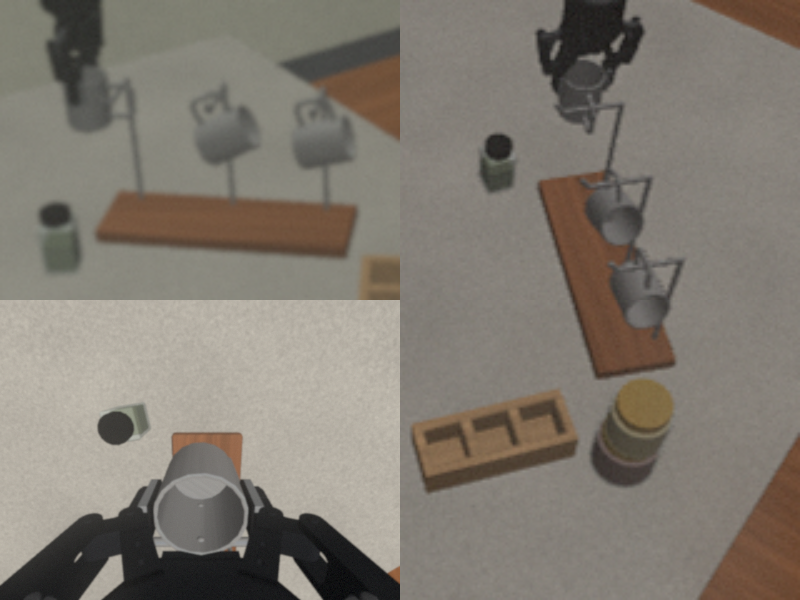

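The third cup's loop also encloses hook2's wire (scene panel (590,110), side panel (120,97)), and the other two hang. I'll release and put the wrist camera above the nearest jar.

```bash
python3 -m inch '[[0,0,0,0,0,0],[0,0,0,0,0,0],[0,0,0,0,0,0],[0,0,0,0,0,0],[0,0,-0.01,0,0,0],[0,0,-0.03,0,0,0],[0,0,-0.03,0,0,0],[0,0,-0.03,0,0,0],[0,0,0,0,0,0],[0,0,0,0,0,0]]' 0.085 40
python3 -m inch '[[-0.01,-0.02,0,0,0,0],[-0.01,-0.02,0,0,0,0],[-0.01,-0.02,0,0,0,0],[-0.01,-0.02,0,0,0,0],[-0.016,-0.022,0,0,0,0],[0,0,0,0,0,0],[0,0,0,0,0,0],[0,0,0,0,0,0],[0,0,0,0,0,0],[0,0,0,0,0,0]]'
cat > jar.py <<'E'
from h import *
def jarfit(c,X,thr=22):
    """cap centre on z=.086 and side direction from the silhouette seen from above (shoulder plane z=.068)"""
    u,v=map(int,proj(c,[X[0],X[1],.07])); r=70; u0,v0=max(u-r,0),max(v-r,0)
    im=cv2.GaussianBlur(c['im'],(3,3),0)[v0:v+r,u0:u+r].astype(float)
    bg=np.median(np.r_[im[:5].reshape(-1,3),im[-5:].reshape(-1,3)],0)
    def blob(m):
        n,l,s,ce=cv2.connectedComponentsWithStats(m.astype(np.uint8)); k=1+np.argmax(s[1:,4]); return (l==k).astype(np.uint8)
    cap_=blob(im.max(2)<55); p=max(cv2.findContours(cap_,0,1)[0],key=cv2.contourArea)
    (a,b),ax,_=cv2.fitEllipse(p); C=onz(c,a+u0,b+v0,.086); dia=np.linalg.norm(onz(c,a+u0+max(ax)/2,b+v0,.086)-C)*2
    m=blob(cv2.morphologyEx((np.abs(im-bg).max(2)>thr).astype(np.uint8),cv2.MORPH_OPEN,np.ones((3,3))))
    q=max(cv2.findContours(m,0,1)[0],key=cv2.contourArea)[:,0]+[u0,v0]
    P=np.array([onz(c,*t,.068)[:2] for t in q])*1000
    rc=cv2.minAreaRect(P.astype(np.float32))
    return C,dia,rc,cv2.contourArea(P.astype(np.float32))
E
python3 - <<'E'
from jar import *
import pickle
c=cap('wrist','w11.png');pickle.dump(c,open('w11.pkl','wb'));print(-c['R'].T@c['t'])
for t in (15,22,30): print(t,jarfit(c,(.398,.3115),t))
d=cap('side','s11.png');e=cap('scene','e11.png');pickle.dump((d,e),open('p11.pkl','wb'))
E
```

```text
clock: 30.15
tool_pos: [0.4822, 0.3729, 0.3652]
orientation: [0.367, 0.93, 0.001, 0.001]
force: [0.7, -0.2, -0.7]
width: 0.0851
grasp_force: 0.0
clock: 31.15
tool_pos: [0.4531, 0.2608, 0.3633]
orientation: [0.366, 0.931, -0.0, -0.0]
force: [0.1, 0.6, -0.5]
width: 0.0849
grasp_force: 0.0
[0.39825179 0.31338624 0.43334462]Traceback (most recent call last):
  File "<stdin>", line 4, in <module>
  File "jar.py", line 9, in jarfit
    cap_=blob(im.max(2)<55); p=max(cv2.findContours(cap_,0,1)[0],key=cv2.contourArea)
  File "jar.py", line 8, in blob
    n,l,s,ce=cv2.connectedComponentsWithStats(m.astype(np.uint8)); k=1+np.argmax(s[1:,4]); return (l==k).astype(np.uint8)
                                                                       ~~~~~~~~~^^^^^^^^^
    return _wrapfunc(a, 'argmax', axis=axis, out=out, **kwds)
    return bound(*args, **kwds)
ValueError: attempt to get argmax of an empty sequence
```

```bash
python3 - <<'E'
from jar import *
import pickle
c=pickle.load(open('w11.pkl','rb'))
u,v=map(int,proj(c,[.398,.3115,.07]));print(u,v)
print(c['im'][max(0,v-60):v+60:6,u-48:u+60:8].max(2))
E
sed -i 's/<55/<90/' jar.py
python3 -c "
from jar import *
import pickle
c=pickle.load(open('w11.pkl','rb'))
for t in (15,22,30): print(t,jarfit(c,(.398,.3115),t))"
```

```text
279 115
[[175 175 171 177 173 173 170 173 171 172 169 164 168 163]
 [173 170 178 171 170 169 175 167 167 165 171 170 163 164]
 [171 176 169 174 171 175 174 173 168 164 169 167 168 164]
 [176 174 177 173 169 170 169 168 167 169 170 167 166 164]
 [173 177 173 173 174 173 166 166 166 168 166 173 171 163]
 [176 177 178 173 175 167 172 168 169 173 161 165 165 166]
 [178 176 172 176 173 167 167 166 167 164 167 166 168 165]
 [175 176 177 171 170 105  63  89 170 167 166 168 165 162]
 [177 172 173 175 143  62  63  60 144 165 167 167 164 166]
 [171 172 172 174  78  58  61  59  69 163 171 165 169 163]
 [172 171 173 166  76  59  64  63  67 168 167 168 164 166]
 [170 177 169 170 127  64  62  63 113 168 167 167 164 163]
 [170 170 170 168 155  66  59  63 157 166 167 164 164 165]
 [164 168 171 177 167 156 153 173 167 165 167 166 143 146]
 [171 172 168 172 170 169 169 172 166 174 169 160 143 146]
 [171 169 173 173 175 169 171 176 171 164 162 160 148 142]
 [174 165 167 170 173 171 172 167 163 166 168 155 142 139]
 [170 171 175 171 170 170 167 168 169 171 164 150 143 142]
 [169 170 168 167 171 166 170 166 173 172 168 154 145 140]
 [175 170 168 167 171 166 169 171 162 168 167 138 145 139]]
15 (array([0.39589197, 0.31312706, 0.086     ]), np.float64(0.03840845396300783), ((479.2224426269531, 325.76190185546875), (37.65767288208008, 66.99987030029297), 49.16136169433594), 2317.5048184012994)
22 (array([0.39589197, 0.31312706, 0.086     ]), np.float64(0.03840845396300783), ((479.6305236816406, 326.1957702636719), (36.40099334716797, 66.98612213134766), 49.218223571777344), 2267.995479760226)
30 (array([0.39589197, 0.31312706, 0.086     ]), np.float64(0.03840845396300783), ((480.0343017578125, 325.8474426269531), (36.40099334716797, 65.9195556640625), 49.218223571777344), 2216.837940055877)
```

```bash
sed -i 's/r=70/r=36/' jar.py
python3 -c "
from jar import *
import pickle
c=pickle.load(open('w11.pkl','rb'))
for t in (12,18,24): print(t,jarfit(c,(.396,.313),t))
u,v=map(int,proj(c,[.396,.313,.07]))
im=cv2.resize(c['im'][v-36:v+36,u-36:u+36],(300,300),interpolation=2)
w8=pickle.load(open('w8.pkl','rb'))
b=cv2.resize(w8['im'][0:130,80:300],None,fx=2.3,fy=2.3,interpolation=2)
k=np.zeros((300,800,3),np.uint8);k[:,:300]=cv2.convertScaleAbs(im,alpha=1.3);k[:299,300:300+b.shape[1]]=b[:,:500]
d,e=pickle.load(open('p11.pkl','rb'))
f=lambda im,b:cv2.resize(im[b[1]:b[1]+120,b[0]:b[0]+160],(400,300))
cv2.imwrite('pics/w12.png',np.vstack([k,np.hstack([f(d['im'],(150,110)),f(e['im'],(270,80))])]))"
```

```text
12 (array([0.39589196, 0.31312706, 0.086     ]), np.float64(0.03840845382414081), ((395.9696960449219, 312.5028991699219), (44.60511779785156, 44.73756790161133), 47.043785095214844), 1616.69802826643)
18 (array([0.39589196, 0.31312706, 0.086     ]), np.float64(0.03840845382414081), ((396.2883605957031, 312.90533447265625), (43.50495529174805, 42.49949645996094), 47.04019546508789), 1514.7469208757393)
24 (array([0.39589196, 0.31312706, 0.086     ]), np.float64(0.03840845382414081), ((395.9140625, 312.50384521484375), (42.36345672607422, 42.49934387207031), 47.04330062866211), 1457.8087298227474)Traceback (most recent call last):
  File "<string>", line 11, in <module>
    d,e=pickle.load(open('p11.pkl','rb'))
                    ~~~~^^^^^^^^^^^^^^^^
FileNotFoundError: [Errno 2] No such file or directory: 'p11.pkl'
```

```bash
python3 -c "
from jar import *
import pickle
np.set_printoptions(precision=4,suppress=True)
for n,b in (('w1',[(220,65),(214,108)]),('w2',[(190,45),(187,88)])):
    c=pickle.load(open(n+'.pkl','rb'))
    a=[onz(c,*t,0.)[:2] for t in b];d=a[1]-a[0];print(n,a,np.linalg.norm(d),np.degrees(np.arctan2(d[1],d[0]))%90)
def box(c,x0,y0,x1,y1,w,h):
    return cv2.convertScaleAbs(cv2.resize(c['im'][y0:y1,x0:x1],(w,h),interpolation=2),alpha=1.3)
w8=pickle.load(open('w8.pkl','rb'));w2=pickle.load(open('w2.pkl','rb'));w11=pickle.load(open('w11.pkl','rb'))
u,v=map(int,proj(w11,[.396,.313,.07]))
d=cap('side');e=cap('scene');pickle.dump((d,e),open('p11.pkl','wb'))
E=e
top=np.hstack([box(w2,95,10,205,102,266,300)[:, :266],box(w8,80,30,190,122,267,300),box(w11,u-45,v-45,u+45,v+45,267,300)])
bot=np.hstack([box(d,150,110,310,230,400,300),box(w8,225,0,295,40,400,300)])
cv2.imwrite('pics/w12.png',np.vstack([top,bot]))"
```

```text
w1 [array([0.4263, 0.3249]), array([0.403 , 0.2877])] 0.04393423047403582 57.844813242234366
w2 [array([0.4241, 0.3234]), array([0.4015, 0.2871])] 0.04266619249187474 58.05673373821975
```

View pics/w12.png

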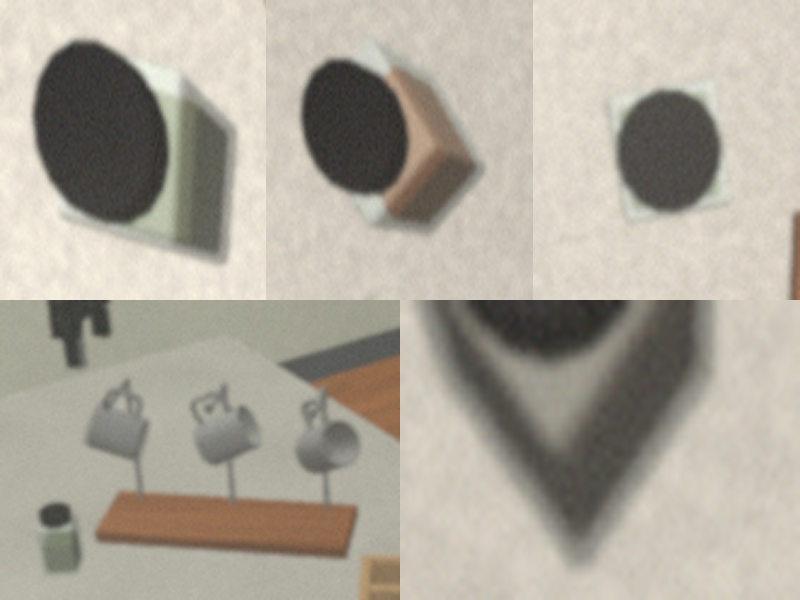

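All three cups hang. Jar1's sides lie at 57–58°. From the crops, jar3's base corners are at about (168,81) and (148,101), and jar2's at (256,35), (280,10) and (230,1). Computing their side angles.

```bash
python3 -c "
from jar import *
import pickle
np.set_printoptions(precision=4,suppress=True)
c=pickle.load(open('w8.pkl','rb'))
for n,p,q in (('j3',(168.2,81.5),(147.6,101.2)),('j3b',(168.2,81.5),(133.2,45.3)),('j2',(256.2,35.3),(279.6,10)),('j2b',(256.2,35.3),(230.3,1.3))):
    a=[onz(c,*t,0.)[:2] for t in (p,q)];d=a[1]-a[0];print(n,a,np.linalg.norm(d),np.degrees(np.arctan2(d[1],d[0]))%90)
w=pickle.load(open('w11.pkl','rb'));print(onz(w,0,0,0))
"
python3 go.py 0.396 0.313 0.116 57.5
python3 go.py 0.396 0.313 0.116 -32.5
```

```text
j3 [array([ 0.4079, -0.2942]), array([ 0.3952, -0.3311])] 0.03903960410184539 70.97351639748246
j3b [array([ 0.4079, -0.2942]), array([ 0.3514, -0.2791])] 0.05846675502130168 75.07705838100657
j2 [array([ 0.4786, -0.186 ]), array([ 0.4889, -0.1467])] 0.04062193417353938 75.29343279615986
j2b [array([ 0.4786, -0.186 ]), array([ 0.4327, -0.171 ])] 0.048260506520495676 71.89080602598318
[0.0574 0.1486 0.    ]
t 31.3 pos [0.4533 0.2603 0.3636] yaw 47.0 q7 0.25 tilt(x,y) 0.0000 -0.0001 w 0.0849 F [ 0.5 -0.1  0.1]
now-axes shift [ 0.0778 -0.0005  0.2476] | turn rz -0.183 | after-turn shift [0.0766 0.0137 0.2476]
t 31.3 pos [0.4533 0.2603 0.3636] yaw 47.0 q7 0.25 tilt(x,y) 0.0000 -0.0001 w 0.0849 F [ 0.5 -0.1  0.1]
now-axes shift [ 0.0778 -0.0005  0.2476] | turn rz 1.388 | after-turn shift [ 0.0137 -0.0766  0.2476]
```

```bash
python3 -m inch '[[0,0,0,0,0,0.139],[0,0,0,0,0,0.139],[0,0,0,0,0,0.139],[0,0,0,0,0,0.139],[0,0,0,0,0,0.139],[0,0,0,0,0,0.139],[0,0,0,0,0,0.139],[0,0,0,0,0,0.139],[0,0,0,0,0,0.139],[0,0,0,0,0,0.137]]' 0.085 60
python3 -m inch '[[0.0046,-0.0255,0.01,0,0,0],[0.0046,-0.0255,0.03,0,0,0],[0.0045,-0.0256,0.03,0,0,0],[0,0,0.03,0,0,0],[0,0,0.03,0,0,0],[0,0,0.03,0,0,0],[0,0,0,0,0,0],[0,0,0,0,0,0],[0,0,0,0,0,0],[0,0,0,0,0,0]]'
python3 go.py 0.396 0.313 0.113 -32.5
python3 -c "
from jar import *
c=cap('wrist');u,v=proj(c,[.396,.313,.086]);print(u,v);C=jarfit(c,(.396,.313),18);print(C[0],C[1])"
```

```text
clock: 32.3
tool_pos: [0.4533, 0.2601, 0.3637]
orientation: [0.878, 0.478, 0.0, -0.0]
force: [-0.5, 0.0, 0.4]
width: 0.0849
grasp_force: 0.0
clock: 33.3
tool_pos: [0.397, 0.3134, 0.2056]
orientation: [0.877, 0.481, 0.002, -0.0]
force: [0.2, -0.3, -0.4]
width: 0.0851
grasp_force: 0.0
t 33.3 pos [0.397  0.3134 0.2056] yaw -32.6 q7 -1.29 tilt(x,y) 0.0033 0.0009 w 0.0851 F [ 0.2 -0.3 -0.4]
now-axes shift [-0.0012 -0.0007  0.0926] | turn rz -0.001 | after-turn shift [-0.0009 -0.0006  0.0926]
280.1904218825082 233.19482279476594
[0.39763789 0.31534919 0.086     ] 0.038788587814649944
```

```bash
python3 -m inch '[[0,0,0.03,0,0,0],[0,0,0.03,0,0,0],[0,0,0.02,0,0,0],[0,0,0.0125,0,0,0],[0,0,0,0,0,0],[0,0,0,0,0,0],[0,0,0,0,0,0],[0,0,0,0,0,0],[0,0,0,0,0,0],[0,0,0,0,0,0]]' 0.085 60
python3 -m inch '[[0,0,0,0,0,0],[0,0,0,0,0,0],[0,0,0,0,0,0],[0,0,0,0,0,0],[0,0,0,0,0,0],[0,0,0,0,0,0],[0,0,0,0,0,0],[0,0,0,0,0,0],[0,0,0,0,0,0],[0,0,0,0,0,0]]' 0 60
python3 -m inch '[[0,0,-0.02,0,0,0],[0,0,-0.03,0,0,0],[0,0,-0.03,0,0,0],[0,0,-0.03,0,0,0],[0,0,-0.03,0,0,0],[0,0,-0.02,0,0,0],[0,0,0,0,0,0],[0,0,0,0,0,0],[0,0,0,0,0,0],[0,0,0,0,0,0]]'
python3 go.py 0.60 -0.02 0.33 -38.5
python3 -c "
from jar import *
import pickle
c=cap('wrist','w13.png');pickle.dump(c,open('w13.pkl','wb'))
g=c['im'].max(2)
for v in range(180,400,10): print(v,g[v,180:390:7])"
```

```text
clock: 34.35
tool_pos: [0.3963, 0.3129, 0.1116]
orientation: [0.877, 0.481, 0.0, -0.0]
force: [0.6, -0.8, -1.0]
width: 0.0845
grasp_force: 0.0
clock: 35.35
tool_pos: [0.3964, 0.3129, 0.1115]
orientation: [0.877, 0.481, 0.0, -0.0]
force: [1.2, 0.7, 3.6]
width: 0.0429
grasp_force: 61.7
clock: 36.35
tool_pos: [0.3954, 0.3121, 0.2693]
orientation: [0.877, 0.481, -0.002, 0.0]
force: [0.2, 0.2, -1.6]
width: 0.0434
grasp_force: 61.3
t 36.4 pos [0.3954 0.3121 0.2693] yaw -32.5 q7 -1.29 tilt(x,y) -0.0032 -0.0009 w 0.0434 F [ 0.2  0.2 -1.6]
now-axes shift [-0.1701  0.3511 -0.0605] | turn rz 0.104 | after-turn shift [-0.1326  0.3669 -0.0607]
180 [192 201 201 201 201 203 199 198 199 199 205 198 205 207 198 200 201 202
 195 202 205 199 198 202 199 193 200 200 202 198]
190 [195 195 200 201 205 207 201 201 207 204 198 195 202 201 196 201 201 200
 201 202 197 198 198 200 197 198 198 198 203 202]
200 [200 201 202 203 200 204 206 207 210 205 201 198 194 203 207 200 203 205
 201 203 200 202 202 196 194 205 201 197 200 198]
210 [201 200 200 196 204 201 208 205 204 207 171 160 162 164 160 164 165 167
 16
[... 1542 characters left out ...]
2 187  74  35  26  30  27  30  29  26  32  30
  26  27  30 146 134  35  33  42  38  33  41  47]
350 [ 46  40  36  36  34  35  33 113 169 106  30  26  30  20  25  24  30  27
  24  33 162 175  54  33  34  31  28  35  29  44]
360 [175  38  39  37  36  40  36  29  30  31  24  32  27  31  26  34  28  30
  30  26  36  25  31  28  32  35  34  36  31 191]
370 [150  35  38  37  36  33  35  32  31  34  28  32  28  32  31  31  31  27
  26  35  32  29  32  29  26  33  34  28  35 192]
380 [130  41  34  36  36  30  31  25  28  29  34  33  37  31  24  29  32  32
  34  31  31  17  22  18  29  29  35  30  35 187]
390 [32 32 33 34 31 28 31 33 32 28 31 31 33 33 31 33 32 27 30 31 32 29 31 30
 24 25 20 18 23 45]
```

```bash
cat > inhand.py <<'E'
from h import *
def front(c,zt=.0435,zb=.1115):
    """in-hand jar: x offset of the near face in the tool frame from its lower (base) edge row and shoulder row"""
    o=st();R=Rn.from_quat(o['orientation']).as_matrix();p=np.array(o['tool_pos'])
    g=c['im'].max(2).astype(float)[:,255:306].mean(1); d=np.diff(cv2.GaussianBlur(g[:,None],(1,5),0)[:,0])
    out=[]
    vb=185+np.argmin(d[185:228]); vt=235+np.argmax(d[235:256])
    for v,z in ((vb+.5,zb),(vt+.5,zt)):
        xs=np.linspace(0,.045,451); vv=np.array([proj(c,p+R@[x,0,z])[1] for x in xs]); out.append((v,xs[np.argmin(abs(vv-v))]-.022))
    return out
if __name__=='__main__':
    import pickle; print(front(pickle.load(open('w13.pkl','rb'))))
E
python3 inhand.py
```

```text
[(np.float64(211.5), np.float64(-0.005000000000000001)), (np.float64(249.5), np.float64(0.0006999999999999992))]
```

```bash
python3 - <<'E'
from h import *
import pickle
c=pickle.load(open('w13.pkl','rb'));print(c['f'])
o=st();R=Rn.from_quat(o['orientation']).as_matrix();p=np.array(o['tool_pos'])
for X in [(.022,0,.0435),(.022,.022,.0435),(.022,-.022,.0435),(.022,0,.1115),(.022,.022,.1115),(.022,-.022,.1115),(.02,0,.0255),(.02,0,.0435)]:
    print(X,np.round(proj(c,p+R@np.array(X)),1))
g=c['im'].max(2)
print('col281',[(v,int(g[v,276:286].mean())) for v in range(198,275,2)])
for v in (214,220,230,240,248): print(v,[(u,int(g[v-1:v+2,u].mean())) for u in list(range(236,258,2))+list(range(306,328,2))])
E
```

```text
297.47896245208227
(0.022, 0, 0.0435) [281.5 251. ]
(0.022, 0.022, 0.0435) [334.2 251. ]
(0.022, -0.022, 0.0435) [228.9 251. ]
(0.022, 0, 0.1115) [281.3 204. ]
(0.022, 0.022, 0.1115) [315.9 204. ]
(0.022, -0.022, 0.1115) [246.7 204. ]
(0.02, 0, 0.0255) [281.6 277.9]
(0.02, 0, 0.0435) [281.5 255.3]
col281 [(198, 200), (200, 203), (202, 204), (204, 198), (206, 173), (208, 167), (210, 161), (212, 132), (214, 122), (216, 122), (218, 122), (220, 122), (222, 122), (224, 122), (226, 123), (228, 123), (230, 123), (232, 122), (234, 126), (236, 133), (238, 133), (240, 133), (242, 132), (244, 132), (246, 132), (248, 139), (250, 154), (252, 165), (254, 165), (256, 164), (258, 154), (260, 88), (262, 47), (264, 45), (266, 45), (268, 44), (270, 42), (272, 40), (274, 42)]
214 [(236, 203), (238, 201), (240, 201), (242, 200), (244, 191), (246, 175), (248, 169), (250, 157), (252, 133), (254, 126), (256, 126), (306, 124), (308, 125), (310, 127), (312, 152), (314, 165), (316, 161), (318, 186), (320, 196), (322, 195), (324, 197), (326, 198)]
220 [(236, 206), (238, 204), (240, 206), (242, 195), (244, 176),
[... 311 characters left out ...]
 124), (254, 123), (256, 125), (306, 122), (308, 120), (310, 123), (312, 124), (314, 120), (316, 135), (318, 163), (320, 162), (322, 159), (324, 183), (326, 195)]
240 [(236, 176), (238, 171), (240, 170), (242, 167), (244, 144), (246, 134), (248, 135), (250, 135), (252, 135), (254, 134), (256, 133), (306, 133), (308, 134), (310, 135), (312, 133), (314, 132), (316, 128), (318, 135), (320, 161), (322, 165), (324, 158), (326, 159)]
248 [(236, 158), (238, 163), (240, 178), (242, 181), (244, 159), (246, 144), (248, 145), (250, 144), (252, 143), (254, 143), (256, 143), (306, 138), (308, 137), (310, 138), (312, 137), (314, 139), (316, 131), (318, 149), (320, 168), (322, 165), (324, 152), (326, 144)]
```

The held jar's front edges project within about 1 mm of the tool axis, so the jar is centred in the grip. Next, a spot from which the wrist camera sees the wells past the held jar.

```bash
python3 -m inch '[[0,0,-0.006,0,0,0.104],[0,0,-0.006,0,0,0],[0,0,-0.006,0,0,0],[0,0,-0.006,0,0,0],[0,0,-0.006,0,0,0],[0,0,-0.006,0,0,0],[0,0,-0.006,0,0,0],[0,0,-0.006,0,0,0],[0,0,-0.006,0,0,0],[0,0,-0.006,0,0,0]]'
python3 go.py 0.569 -0.161 0.33 -38.5
```

```text
clock: 37.4
tool_pos: [0.3961, 0.3127, 0.3317]
orientation: [0.901, 0.434, 0.0, -0.0]
force: [-0.6, 0.5, -2.0]
width: 0.0433
grasp_force: 61.1
t 37.4 pos [0.3961 0.3127 0.3317] yaw -38.5 q7 -1.39 tilt(x,y) 0.0001 0.0000 w 0.0433 F [-0.6  0.5 -2. ]
now-axes shift [-0.2631  0.4302  0.0017] | turn rz 0.000 | after-turn shift [-0.2631  0.4302  0.0017]
```

```bash
python3 -m inch '[[-0.024,0.04,0,0,0,0],[-0.024,0.04,0,0,0,0],[-0.024,0.04,0,0,0,0],[-0.024,0.04,0,0,0,0],[-0.024,0.04,0,0,0,0],[-0.024,0.04,0,0,0,0],[-0.024,0.04,0,0,0,0],[-0.024,0.04,0,0,0,0],[-0.024,0.04,0,0,0,0],[-0.024,0.04,0,0,0,0]]'
python3 -m inch '[[-0.012,0.015,0,0,0,0],[-0.012,0.015,0,0,0,0],[0,0,0,0,0,0],[0,0,0,0,0,0],[0,0,0,0,0,0],[0,0,0,0,0,0],[0,0,0,0,0,0],[0,0,0,0,0,0],[0,0,0,0,0,0],[0,0,0,0,0,0]]'
python3 go.py 0.569 -0.161 0.33 -38.5
python3 - <<'E'
from h import *
import pickle
np.set_printoptions(precision=4,suppress=True)
c=cap('wrist','w14.png');pickle.dump(c,open('w14.pkl','wb'))
L=np.array([.616,.788]);S=np.array([.788,-.616]);C=np.array([.6491,-.0588])
for k in (-1,0,1): print(proj(c,[*(C+.062*k*L),.052]))
for a in (-.098,.098):
  for b in (-.037,.037): print(a,b,proj(c,[*(C+a*L+b*S),.052]))
hsv=cv2.cvtColor(c['im'],cv2.COLOR_BGR2HSV)
print(hsv[::30,200:560:30,0]); print(hsv[::30,200:560:30,1])
E
```

```text
clock: 38.4
tool_pos: [0.5602, -0.1258, 0.3317]
orientation: [0.901, 0.435, 0.0, 0.0]
force: [0.4, 0.4, -1.6]
width: 0.0434
grasp_force: 61.3
clock: 39.4
tool_pos: [0.5682, -0.1615, 0.3313]
orientation: [0.901, 0.434, 0.0, -0.0]
force: [-0.7, 0.9, -0.9]
width: 0.0432
grasp_force: 61.5
t 39.4 pos [ 0.5682 -0.1615  0.3313] yaw -38.5 q7 -0.36 tilt(x,y) 0.0002 0.0001 w 0.0432 F [-0.7  0.9 -0.9]
now-axes shift [0.0009 0.0003 0.0013] | turn rz 0.000 | after-turn shift [0.0009 0.0003 0.0013]
(np.float64(281.08032510815207), np.float64(121.66667134801789))
(np.float64(280.60020571363316), np.float64(61.301215219980605))
(np.float64(280.06121190283943), np.float64(-6.4665267420972725))
-0.098 -0.037 (np.float64(249.58853448424847), np.float64(154.05822824772648))
-0.098 0.037 (np.float64(313.1027939042113), np.float64(153.51108857768835))
0.098 -0.037 (np.float64(241.5919540328738), np.float64(-49.36523159643278))
0.098 0.037 (np.float64(317.87016100747326), np.float64(-50.1745483131551))
[[ 20  18  17  16  18  20  20  19  21  20  18  19]
 [ 22  17  16  17  16  20  19  19  18  19  20  19]
 [ 
[... 624 characters left out ...]
100  27  23  23  25  24  27  22  22]
 [ 25  25 100 100  29  24  25  25  24  22  24  23]
 [ 24  25 101 101  29  24  26  22  23  23  24  23]
 [ 25  25 100 101  27  21  26  24  23  21  24  24]
 [ 23  27  93 101  26  25  26  22  24  25  21  21]
 [ 24  26  98  97  25  24  24  23  24  24  25  24]
 [ 25  23  25  25  25  24  24  25  21  23  23  24]
 [ 22  22  17  16  22  25  22  25  22  24  24  24]
 [ 27  13  40  35  17  11   9  18  23  25  25  25]
 [ 21  19  19  16  10   9   9   6  25  23  24  23]
 [  6  15  24   8  15  19   6  16  27  24  25  22]
 [  8  69  25  12  18  17  24  35   8  23  25  24]
 [ 15  16   0  35  21  20  16  30  19  17  29  25]
 [  9  18  36  26  24  27  29  20  26  29  10  22]]
```

```bash
python3 - <<'E'
from h import *
import pickle
c=pickle.load(open('w14.pkl','rb'))
hsv=cv2.cvtColor(c['im'],cv2.COLOR_BGR2HSV).astype(int)
m=(hsv[:,:,1]>60)&(hsv[:,:,0]<30)
for v in range(0,180,12):
    us=np.nonzero(m[v,200:380])[0]+200
    print(v,us.min() if len(us) else None,us.max() if len(us) else None)
V=hsv[:,:,2]
print('col',[(v,int(V[v,272:290].mean())) for v in range(0,176,3)])
for v in (60,62,122,124): print(v,[(u,int(V[v-3:v+4,u].mean())) for u in range(236,326,2)])
E
```

```text
0 242 314
12 242 313
24 243 313
36 243 313
48 244 313
60 244 312
72 244 312
84 245 312
96 245 311
108 246 311
120 246 311
132 247 310
144 247 310
156 None None
168 None None
col [(0, 199), (3, 200), (6, 200), (9, 199), (12, 201), (15, 200), (18, 198), (21, 192), (24, 195), (27, 195), (30, 194), (33, 158), (36, 127), (39, 99), (42, 100), (45, 182), (48, 200), (51, 199), (54, 199), (57, 200), (60, 200), (63, 200), (66, 200), (69, 200), (72, 200), (75, 201), (78, 201), (81, 201), (84, 193), (87, 193), (90, 194), (93, 195), (96, 171), (99, 132), (102, 200), (105, 202), (108, 203), (111, 204), (114, 202), (117, 203), (120, 202), (123, 202), (126, 202), (129, 203), (132, 203), (135, 203), (138, 194), (141, 160), (144, 194), (147, 198), (150, 197), (153, 197), (156, 196), (159, 194), (162, 196), (165, 196), (168, 195), (171, 193), (174, 194)]
60 [(236, 192), (238, 195), (240, 196), (242, 194), (244, 195), (246, 197), (248, 194), (250, 193), (252, 194), (254, 166), (256, 123), (258, 131), (260, 187), (262, 186), (264, 187), (266, 190), (268, 190), (270, 189), (272, 192), (274, 198), (276, 19
[... 1225 characters left out ...]
(300, 183), (302, 195), (304, 197), (306, 199), (308, 199), (310, 197), (312, 192), (314, 193), (316, 193), (318, 193), (320, 193), (322, 193), (324, 195)]
124 [(236, 194), (238, 194), (240, 194), (242, 196), (244, 197), (246, 195), (248, 195), (250, 199), (252, 201), (254, 202), (256, 173), (258, 127), (260, 153), (262, 191), (264, 194), (266, 195), (268, 193), (270, 193), (272, 194), (274, 193), (276, 199), (278, 201), (280, 204), (282, 204), (284, 203), (286, 204), (288, 215), (290, 216), (292, 213), (294, 211), (296, 197), (298, 161), (300, 184), (302, 196), (304, 197), (306, 199), (308, 199), (310, 197), (312, 191), (314, 193), (316, 193), (318, 193), (320, 191), (322, 191), (324, 194)]
```

```bash
cat > rack.py <<'E'
from h import *
def rackfit(c,v0,v1,vend0,vend1):
    s=cv2.GaussianBlur(cv2.cvtColor(c['im'],cv2.COLOR_BGR2HSV)[:,:,1],(3,3),0).astype(float)
    def cross(p,up):  # subpixel crossing of level 60
        i=np.nonzero((p[:-1]<60)&(p[1:]>=60) if up else (p[:-1]>=60)&(p[1:]<60))[0]; i=i[0] if up else i[-1]
        return i+(60-p[i])/(p[i+1]-p[i])
    Lp=[];Rp=[]
    for v in range(v0,v1,4):
        p=s[v,200:370]; Lp.append(onz(c,200+cross(p,True),v,.052)[:2]); Rp.append(onz(c,200+cross(p,False),v,.052)[:2])
    E=[onz(c,u,vend0+cross(s[vend0:vend1,u],False),.052)[:2] for u in range(255,305,4)]
    Lp,Rp,E=map(np.array,(Lp,Rp,E))
    def line(P): x=cv2.fitLine(P.astype(np.float32)*1000,cv2.DIST_HUBER,0,.01,.001).ravel(); return x[2:]/1000,x[:2]
    (pl,dl),(pr,dr),(pe,de)=map(line,(Lp,Rp,E))
    return pl,dl,pr,dr,pe,de
E
python3 - <<'E'
from rack import *
import pickle
np.set_printoptions(precision=4,suppress=True)
c=pickle.load(open('w14.pkl','rb'))
pl,dl,pr,dr,pe,de=rackfit(c,0,140,120,170)
A=lambda d:np.degrees(np.arctan2(d[1],d[0]))%180
print('angles',A(dl),A(dr),A(de))
n=np.array([-dl[1],dl[0]]);print('width',abs((pr-pl)@n))
a=np.radians((A(dl)+A(dr))/2);L=np.array([np.cos(a),np.sin(a)]);S=np.array([L[1],-L[0]])
mid=(pl@S+pr@S)/2; end=pe@L
for k in range(3): print('well',k,L*(end+.036+.062*k)+S*mid)
E
```

```text
angles 51.620193 51.606728 141.55167
width 0.07408151
well 0 [ 0.6091 -0.105 ]
well 1 [ 0.6476 -0.0564]
well 2 [ 0.6861 -0.0078]
```

The rack fit is clean: width 74.1 mm, axis 51.6°, end edge square to it. The wells are at (0.609,-0.105), (0.648,-0.056) and (0.686,-0.008). Inserting the first jar in the near well.

```bash
python3 go.py 0.6091 -0.105 0.175 -38.4
python3 -m inch '[[0.0174,0,0,0,0,0],[0.0174,-0.0002,0.02,0,0,0],[0.0174,-0.0002,0.03,0,0,0],[0.0174,-0.0002,0.03,0,0,0],[0,0,0.03,0,0,0],[0,0,0.03,0,0,0],[0,0,0.016,0,0,0],[0,0,0,0,0,0],[0,0,0,0,0,0],[0,0,0,0,0,0]]'
python3 go.py 0.6091 -0.105 0.1215 -38.4
```

```text
t 39.5 pos [ 0.5682 -0.1616  0.3312] yaw -38.5 q7 -0.36 tilt(x,y) 0.0001 0.0000 w 0.0434 F [ 0.5 -0.8 -1.5]
now-axes shift [ 0.0697 -0.0032  0.1562] | turn rz -0.002 | after-turn shift [ 0.0697 -0.0031  0.1562]
clock: 40.45
tool_pos: [0.6124, -0.1069, 0.1772]
orientation: [0.901, 0.434, 0.002, 0.001]
force: [-0.6, 0.0, 0.5]
width: 0.0433
grasp_force: 61.5
t 40.5 pos [ 0.6124 -0.1069  0.1772] yaw -38.5 q7 -0.40 tilt(x,y) 0.0021 0.0028 w 0.0433 F [-0.6  0.   0.5]
now-axes shift [-0.0006 -0.0039  0.0557] | turn rz -0.002 | after-turn shift [-0.0005 -0.0038  0.0557]
```

```bash

python3 -m inch '[[-0.0002,-0.003,0.002,0,0,0],[0,0,0,0,0,0],[0,0,0,0,0,0],[0,0,0.005,0,0,0],[0,0,0.005,0,0,0],[0,0,0.005,0,0,0],[0,0,0.005,0,0,0],[0,0,0,0,0,0],[0,0,0,0,0,0],[0,0,0,0,0,0]]'
python3 go.py 0.6091 -0.105 0.1215 -38.4
```

```text
clock: 41.45
tool_pos: [0.6087, -0.105, 0.1533]
orientation: [0.901, 0.434, 0.0, -0.0]
force: [0.7, -0.0, -0.4]
width: 0.0426
grasp_force: 61.5
t 41.5 pos [ 0.6087 -0.105   0.1533] yaw -38.5 q7 -0.39 tilt(x,y) 0.0001 -0.0000 w 0.0426 F [ 0.7 -0.  -0.4]
now-axes shift [0.0003 0.0003 0.0318] | turn rz -0.002 | after-turn shift [0.0003 0.0003 0.0318]
```

The jar is 10 mm into the well with no contact force. Continuing down.

```bash

python3 -m inch '[[0,0,0.005,0,0,0],[0,0,0.005,0,0,0],[0,0,0.005,0,0,0],[0,0,0.005,0,0,0],[0,0,0.005,0,0,0],[0,0,0.005,0,0,0],[0,0,0,0,0,0],[0,0,0,0,0,0],[0,0,0,0,0,0],[0,0,0,0,0,0]]'
python3 go.py 0.6091 -0.105 0.1215 -38.4
python3 -m inch '[[0,0,0,0,0,0],[0,0,0,0,0,0],[0,0,0,0,0,0],[0,0,0,0,0,0],[0,0,-0.02,0,0,0],[0,0,-0.03,0,0,0],[0,0,-0.03,0,0,0],[0,0,-0.03,0,0,0],[0,0,-0.03,0,0,0],[0,0,-0.02,0,0,0]]' 0.085 60
python3 -m inch '[[0,0,-0.01,0,0,0],[0,0,-0.01,0,0,0],[0,0,0,0,0,0],[0,0,0,0,0,0],[0,0,0,0,0,0],[0,0,0,0,0,0],[0,0,0,0,0,0],[0,0,0,0,0,0],[0,0,0,0,0,0],[0,0,0,0,0,0]]'
python3 go.py 0.467 -0.166 0.30 -17
python3 - <<'E'
from jar import *
import pickle
c=cap('wrist','w15.png');pickle.dump(c,open('w15.pkl','wb'))
for z in (.086,.096):
    u,v=proj(c,[.609,-.105,z]); print(u,v)
C,dia,_,_=jarfit(c,(.609,-.105)); o=-c['R'].T@c['t']; d=(C-o); print(dia,[o+d*(z-o[2])/d[2] for z in (.086,.096,.1)])
E
```

```text
clock: 42.45
tool_pos: [0.6086, -0.105, 0.1231]
orientation: [0.901, 0.434, -0.0, -0.0]
force: [-0.3, 0.1, -1.6]
width: 0.0432
grasp_force: 61.4
t 42.5 pos [ 0.6086 -0.105   0.1231] yaw -38.5 q7 -0.38 tilt(x,y) 0.0000 -0.0001 w 0.0432 F [-0.3  0.1 -1.6]
now-axes shift [0.0003 0.0004 0.0016] | turn rz -0.002 | after-turn shift [0.0003 0.0004 0.0016]
clock: 43.45
tool_pos: [0.6092, -0.1054, 0.2859]
orientation: [0.901, 0.434, 0.001, 0.001]
force: [0.4, 0.3, -0.0]
width: 0.0849
grasp_force: 0.0
clock: 44.45
tool_pos: [0.6086, -0.105, 0.3032]
orientation: [0.901, 0.434, 0.0, -0.0]
force: [-0.3, 0.1, 0.6]
width: 0.0853
grasp_force: 0.0
t 44.5 pos [ 0.6086 -0.105   0.3032] yaw -38.5 q7 -0.44 tilt(x,y) 0.0001 0.0000 w 0.0853 F [-0.3  0.1  0.6]
now-axes shift [-0.1359 -0.0729  0.0032] | turn rz -0.375 | after-turn shift [-0.0997 -0.1176  0.0032]
281.4858360406869 194.3957936858486
281.5061600032087 197.06177677655722
0.03973023364733167 [array([ 0.60809884, -0.10490422,  0.086     ]), array([ 0.60977197, -0.10281016,  0.096     ]), array([ 0.61044123, -0.10197253,  0.1       ])]
```

Jar1 went down without force. Next is jar2.

```bash
python3 -m inch '[[0,0,0,0,0,-0.125],[0,0,0,0,0,-0.125],[0,0,0,0,0,-0.125],[-0.018,-0.02,0,0,0,0],[-0.018,-0.02,0,0,0,0],[-0.018,-0.02,0,0,0,0],[-0.018,-0.02,0,0,0,0],[-0.018,-0.02,0.01,0,0,0],[-0.01,-0.0205,0.02,0,0,0],[0,0,0,0,0,0]]' 0.085 60
python3 -m inch '[[0,0,0,0,0,0],[0,0,0,0,0,0],[0,0,0,0,0,0],[0,0,0,0,0,0],[0,0,0,0,0,0],[0,0,0,0,0,0],[0,0,0,0,0,0],[0,0,0,0,0,0],[0,0,0,0,0,0],[0,0,0,0,0,0]]'
python3 go.py 0.464 -0.163 0.113 -17
python3 - <<'E'
from jar import *
import pickle
np.set_printoptions(precision=4,suppress=True)
c=cap('wrist','w16.png');pickle.dump(c,open('w16.pkl','wb'))
C=jarfit(c,(.464,-.163));print(C[0],C[1])
# base edge nearest camera (content/glass against counter): corner points by column
u0,v0=proj(c,[*C[0][:2],0.]);print(u0,v0)
g=cv2.GaussianBlur(c['im'],(3,3),0).max(2).astype(float)
P=[]
for u in range(int(u0)-16,int(u0)+17,4):
    col=g[int(v0)-60:int(v0)+5,u]; i=np.nonzero(col<165)[0]
    bg=np.median(col[:15]); i=np.nonzero(col<bg-15)[0]; i=i[i>8][0]; P.append((u,int(v0)-60+i))
print(P); W=np.array([onz(c,*p,0.)[:2] for p in P]); x=cv2.fitLine((W*1000).astype(np.float32),cv2.DIST_HUBER,0,.01,.01).ravel(); print('edge deg',np.degrees(np.arctan2(x[1],x[0]))%90, W[len(W)//2])
E
```

```text
clock: 45.5
tool_pos: [0.4602, -0.1663, 0.2709]
orientation: [0.805, 0.593, -0.001, -0.002]
force: [0.4, 0.2, -0.8]
width: 0.0852
grasp_force: 0.0
clock: 46.5
tool_pos: [0.4641, -0.1654, 0.2732]
orientation: [0.804, 0.595, 0.0, -0.0]
force: [1.0, 0.9, 0.4]
width: 0.0846
grasp_force: 0.0
t 46.5 pos [ 0.4641 -0.1654  0.2732] yaw -17.0 q7 -0.01 tilt(x,y) 0.0001 0.0001 w 0.0846 F [1.  0.9 0.4]
now-axes shift [ 0.0022 -0.0008  0.1602] | turn rz -0.000 | after-turn shift [ 0.0022 -0.0008  0.1602]
[ 0.4641 -0.1597  0.086 ] 0.038873223703011064
279.32020164118705 177.88011266359598
[(263, np.int64(164)), (267, np.int64(163)), (271, np.int64(163)), (275, np.int64(162)), (279, np.int64(162)), (283, np.int64(162)), (287, np.int64(162)), (291, np.int64(161)), (295, np.int64(162))]
edge deg 76.79659 [ 0.4692 -0.1417]
```

```bash
python3 -m inch '[[0.004,-0.0015,0,0,0,-0.035],[0,0,0.03,0,0,0],[0,0,0.03,0,0,0],[0,0,0.03,0,0,0],[0,0,0.03,0,0,0],[0,0,0.03,0,0,0],[0,0,0.011,0,0,0],[0,0,0,0,0,0],[0,0,0,0,0,0],[0,0,0,0,0,0]]' 0.085 60
python3 -m inch '[[0,0,0,0,0,0],[0,0,0,0,0,0],[0,0,0,0,0,0],[0,0,0,0,0,0],[0,0,0,0,0,0],[0,0,0,0,0,0],[0,0,0,0,0,0],[0,0,0,0,0,0],[0,0,0,0,0,0],[0,0,0,0,0,0]]' 0 60
python3 go.py 0.464 -0.163 0.113 -17
python3 -m inch '[[0,0,-0.02,0,0,0],[0,0,-0.03,0,0,0],[0,0,-0.03,0,0,0],[0,0,-0.03,0,0,0],[0,0,-0.03,0,0,0],[0,0,-0.02,0,0,0],[0,0,0,0,0,0.14],[0,0,0,0,0,0.14],[0,0,0,0,0,0.13],[0,0,0,0,0,0]]'
python3 go.py 0.6476 -0.0564 0.27 -38.4
python3 - <<'E'
from h import *
import pickle
c=cap('wrist');pickle.dump(c,open('w17.pkl','wb'))
g=c['im'].max(2); print('col281',[(v,int(g[v,272:290].mean())) for v in range(196,275,2)])
for v in (220,244): print(v,[(u,int(g[v-1:v+2,u].mean())) for u in list(range(232,258,2))+list(range(306,330,2))])
E
```

```text
clock: 47.55
tool_pos: [0.4651, -0.1614, 0.1138]
orientation: [0.793, 0.609, 0.001, 0.001]
force: [0.6, -0.2, 0.9]
width: 0.0853
grasp_force: 0.0
clock: 48.55
tool_pos: [0.4643, -0.1611, 0.113]
orientation: [0.793, 0.609, 0.001, 0.0]
force: [-2.7, 0.7, 5.7]
width: 0.0429
grasp_force: 61.2
t 48.5 pos [ 0.4643 -0.1611  0.113 ] yaw -15.0 q7 0.12 tilt(x,y) 0.0006 0.0009 w 0.0429 F [-2.7  0.7  5.7]
now-axes shift [-0.0019  0.0002 -0.    ] | turn rz 0.035 | after-turn shift [-0.0019  0.0002 -0.    ]
clock: 49.55
tool_pos: [0.4636, -0.1611, 0.2718]
orientation: [0.901, 0.434, -0.0, -0.0]
force: [1.0, 0.3, -1.5]
width: 0.0429
grasp_force: 61.2
t 49.5 pos [ 0.4636 -0.1611  0.2718] yaw -38.5 q7 -0.39 tilt(x,y) -0.0002 -0.0006 w 0.0429 F [ 1.   0.3 -1.5]
now-axes shift [0.1965 0.0788 0.0017] | turn rz -0.002 | after-turn shift [0.1964 0.0792 0.0018]
col281 [(196, 191), (198, 189), (200, 188), (202, 185), (204, 187), (206, 177), (208, 158), (210, 157), (212, 140), (214, 106), (216, 103), (218, 102), (220, 102), (222, 102), (224, 101), (226, 101), (228, 101), (230, 101), (232, 100), (234, 100), (236, 105), (238, 107), (240, 107), (242, 107), (244, 107), (246, 106), (248, 108), (250, 119), (252, 132), (254, 136), (256, 136), (258, 133), (260, 113), (262, 54), (264, 40), (266, 40), (268, 38), (270, 37), (272, 36), (274, 36)]
220 [(232, 189), (234, 187), (236, 185), (238, 187), (240, 185), (242, 171), (244, 161), (246, 158), (248, 142), (250, 109), (252, 104), (254, 106), (256, 104), (306, 102), (308, 103), (310, 107), (312, 139), (314, 153), (316, 148), (318, 170), (320, 184), (322, 188), (324, 188), (326, 189), (328, 186)]
244 [(232, 187), (234, 173), (236, 160), (238, 156), (240, 156), (242, 148), (244, 118), (246, 108), (248, 110), (250, 110), (252, 109), (254, 108), (256, 109), (306, 106), (308, 104), (310, 107), (312, 106), (314, 104), (316, 113), (318, 149), (320, 154), (322, 151), (324, 143), (326, 151), (328, 181)]
```

```bash
python3 -m inch '[[0.028,0.0113,0,0,0,0],[0.028,0.0113,0,0,0,0],[0.028,0.0113,0,0,0,0],[0.028,0.0113,0,0,0,0],[0.028,0.0113,0,0,0,0],[0.028,0.0113,0.02,0,0,0],[0.0295,0.0113,0.02,0,0,0],[0,0,0.03,0,0,0],[0,0,0.02,0,0,0],[0,0,0,0,0,0]]'
python3 -m inch '[[0,0,0,0,0,0],[0,0,0,0,0,0],[0,0,0,0,0,0],[0,0,0,0,0,0],[0,0,0,0,0,0],[0,0,0,0,0,0],[0,0,0,0,0,0],[0,0,0,0,0,0],[0,0,0,0,0,0],[0,0,0,0,0,0]]'
python3 go.py 0.6482 -0.0556 0.125 -38.4
```

```text
clock: 50.6
tool_pos: [0.6465, -0.0553, 0.1778]
orientation: [0.9, 0.436, -0.004, -0.002]
force: [-0.8, -0.4, -1.4]
width: 0.0431
grasp_force: 61.2
clock: 51.6
tool_pos: [0.6487, -0.0558, 0.1821]
orientation: [0.901, 0.434, 0.0, -0.0]
force: [-0.3, 0.3, -2.4]
width: 0.0432
grasp_force: 61.2
t 51.6 pos [ 0.6487 -0.0558  0.1821] yaw -38.5 q7 -0.50 tilt(x,y) 0.0001 -0.0000 w 0.0432 F [-0.3  0.3 -2.4]
now-axes shift [-0.0002 -0.0005  0.0571] | turn rz -0.002 | after-turn shift [-0.0002 -0.0005  0.0571]
```

```bash
python3 -m inch '[[0,-0.0005,0.005,0,0,0],[0,0,0.005,0,0,0],[0,0,0.005,0,0,0],[0,0,0.005,0,0,0],[0,0,0.005,0,0,0],[0,0,0.004,0,0,0],[0,0,0,0,0,0],[0,0,0,0,0,0],[0,0,0,0,0,0],[0,0,0,0,0,0]]'
python3 -m inch '[[0,0,0.005,0,0,0],[0,0,0.005,0,0,0],[0,0,0.005,0,0,0],[0,0,0.005,0,0,0],[0,0,0.005,0,0,0],[0,0,0.003,0,0,0],[0,0,0,0,0,0],[0,0,0,0,0,0],[0,0,0,0,0,0],[0,0,0,0,0,0]]'
python3 go.py 0.6482 -0.0556 0.123 -38.4
```

```text
clock: 52.6
tool_pos: [0.6485, -0.0555, 0.1535]
orientation: [0.901, 0.434, 0.0, 0.0]
force: [-0.0, -0.1, -1.7]
width: 0.043
grasp_force: 61.1
clock: 53.6
tool_pos: [0.6485, -0.0555, 0.1255]
orientation: [0.901, 0.434, 0.0, 0.0]
force: [-0.7, -0.0, -2.1]
width: 0.0432
grasp_force: 61.1
t 53.6 pos [ 0.6485 -0.0555  0.1255] yaw -38.5 q7 -0.48 tilt(x,y) 0.0004 0.0003 w 0.0432 F [-0.7 -0.  -2.1]
now-axes shift [-0.0003 -0.0001  0.0025] | turn rz -0.002 | after-turn shift [-0.0003 -0.0001  0.0025]
```

```bash
python3 -m inch '[[0,0,0,0,0,0],[0,0,0,0,0,0],[0,0,0,0,0,0],[0,0,0,0,0,0],[0,0,-0.02,0,0,0],[0,0,-0.03,0,0,0],[0,0,-0.03,0,0,0],[0,0,-0.03,0,0,0],[0,0,-0.03,0,0,0],[0,0,0,0,0,0]]' 0.085 60
python3 -m inch '[[0,0,0,0,0,-0.12],[0,0,0,0,0,-0.12],[0,0,0,0,0,-0.118],[0,0,0,0,0,0],[0,0,0,0,0,0],[0,0,0,0,0,0],[0,0,0,0,0,0],[0,0,0,0,0,0],[0,0,0,0,0,0],[0,0,0,0,0,0]]'
python3 go.py 0.386 -0.304 0.27 -18
python3 - <<'E'
from jar import *
import pickle
c=cap('wrist','w18.png');pickle.dump(c,open('w18.pkl','wb'))
for X in ((.609,-.105),(.648,-.056)):
    C,dia,_,_=jarfit(c,X); o=-c['R'].T@c['t']; d=(C-o); print(dia,o+d*(.096-o[2])/d[2])
a=pickle.load(open('w15.pkl','rb'))
E
```

```text
clock: 54.6
tool_pos: [0.6505, -0.056, 0.2707]
orientation: [0.901, 0.434, 0.004, 0.002]
force: [-0.1, -0.4, -0.5]
width: 0.0851
grasp_force: 0.0
clock: 55.6
tool_pos: [0.6483, -0.0555, 0.2652]
orientation: [0.809, 0.588, 0.0, 0.0]
force: [0.5, 0.1, -0.2]
width: 0.0851
grasp_force: 0.0
t 55.6 pos [ 0.6483 -0.0555  0.2652] yaw -18.0 q7 -0.18 tilt(x,y) 0.0001 0.0001 w 0.0851 F [ 0.5  0.1 -0.2]
now-axes shift [-0.3174 -0.1727 -0.0048] | turn rz -0.000 | after-turn shift [-0.3174 -0.1727 -0.0048]
0.04089196077438199 [ 0.61028461 -0.10059788  0.096     ]
0.0410129963337124 [ 0.64806056 -0.05356334  0.096     ]
```

```bash
python3 -m inch '[[-0.0353,-0.0192,0,0,0,0],[-0.0353,-0.0192,0,0,0,0],[-0.0353,-0.0192,0,0,0,0],[-0.0353,-0.0192,0,0,0,0],[-0.0353,-0.0192,0,0,0,0],[-0.0353,-0.0192,0,0,0,0],[-0.0353,-0.0192,0,0,0,0],[-0.0353,-0.0192,0,0,0,0],[-0.035,-0.0191,0,0,0,0],[0,0,0,0,0,0]]' 0.085 60
python3 -m inch '[[0,0,0,0,0,0],[0,0,0,0,0,0],[0,0,0,0,0,0],[0,0,0,0,0,0],[0,0,0,0,0,0],[0,0,0,0,0,0],[0,0,0,0,0,0],[0,0,0,0,0,0],[0,0,0,0,0,0],[0,0,0,0,0,0]]'
python3 go.py 0.386 -0.304 0.113 -18
python3 - <<'E'
from jar import *
import pickle
np.set_printoptions(precision=4,suppress=True)
c=cap('wrist','w19.png');pickle.dump(c,open('w19.pkl','wb'))
C=jarfit(c,(.386,-.304));print(C[0],C[1])
u0,v0=proj(c,[*C[0][:2],0.]);print(u0,v0)
g=cv2.GaussianBlur(c['im'],(3,3),0).max(2).astype(float)
P=[]
for u in range(int(u0)-16,int(u0)+17,4):
    col=g[int(v0)-60:int(v0)+5,u]
    bg=np.median(col[:15]); i=np.nonzero(col<bg-15)[0]; i=i[i>8][0]; P.append((u,int(v0)-60+i))
print(P); W=np.array([onz(c,*p,0.)[:2] for p in P]); x=cv2.fitLine((W*1000).astype(np.float32),cv2.DIST_HUBER,0,.01,.01).ravel(); print('edge deg',np.degrees(np.arctan2(x[1],x[0]))%90, W[len(W)//2])
E
```

```text
clock: 56.65
tool_pos: [0.3814, -0.3087, 0.2657]
orientation: [0.812, 0.584, -0.0, 0.0]
force: [0.2, -0.4, 0.8]
width: 0.0854
grasp_force: 0.0
clock: 57.65
tool_pos: [0.386, -0.3041, 0.2652]
orientation: [0.809, 0.588, 0.0, -0.0]
force: [0.6, 0.1, 0.1]
width: 0.0847
grasp_force: 0.0
t 57.6 pos [ 0.386  -0.3041  0.2652] yaw -18.0 q7 0.30 tilt(x,y) 0.0001 0.0001 w 0.0847 F [0.6 0.1 0.1]
now-axes shift [ 0.000e+00 -1.000e-04  1.522e-01] | turn rz 0.000 | after-turn shift [ 0.     -0.      0.1522]
[ 0.3845 -0.3022  0.086 ] 0.03830220079454803
278.97736927777584 182.87069828845355
[(262, np.int64(168)), (266, np.int64(166)), (270, np.int64(166)), (274, np.int64(167)), (278, np.int64(167)), (282, np.int64(167)), (286, np.int64(167)), (290, np.int64(168)), (294, np.int64(168))]
edge deg 69.69681 [ 0.3891 -0.2844]
```

```bash
python3 -m inch '[[0,-0.002,0,0,0,0.015],[0,0,0.03,0,0,0],[0,0,0.03,0,0,0],[0,0,0.03,0,0,0],[0,0,0.03,0,0,0],[0,0,0.02,0,0,0],[0,0,0.012,0,0,0],[0,0,0,0,0,0],[0,0,0,0,0,0],[0,0,0,0,0,0]]' 0.085 60
python3 -m inch '[[0,0,0,0,0,0],[0,0,0,0,0,0],[0,0,0,0,0,0],[0,0,0,0,0,0],[0,0,0,0,0,0],[0,0,0,0,0,0],[0,0,0,0,0,0],[0,0,0,0,0,0],[0,0,0,0,0,0],[0,0,0,0,0,0]]' 0 60
python3 go.py 0.384 -0.304 0.113 -18
python3 -m inch '[[0,0,-0.02,0,0,0],[0,0,-0.03,0,0,0],[0,0,-0.03,0,0,0],[0,0,-0.03,0,0,0],[0,0,-0.03,0,0,0],[0,0,-0.02,0,0,0],[0,0,0,0,0,0.135],[0,0,0,0,0,0.135],[0,0,0,0,0,0.07],[0,0,0,0,0,0]]'
python3 go.py 0.6861 -0.0078 0.28 -38.4
python3 - <<'E'
from h import *
import pickle
c=cap('wrist');pickle.dump(c,open('w20.pkl','wb'))
g=c['im'].max(2); print('col281',[(v,int(g[v,272:290].mean())) for v in range(196,270,2)])
for v in (220,244): print(v,[(u,int(g[v-1:v+2,u].mean())) for u in list(range(232,258,2))+list(range(306,330,2))])
E
```

```text
clock: 58.7
tool_pos: [0.3849, -0.304, 0.1144]
orientation: [0.813, 0.582, 0.001, 0.001]
force: [0.2, 0.1, -0.1]
width: 0.0851
grasp_force: 0.0
clock: 59.7
tool_pos: [0.3845, -0.3037, 0.114]
orientation: [0.813, 0.582, 0.0, 0.0]
force: [-0.8, 0.8, 4.6]
width: 0.0434
grasp_force: 60.5
t 59.7 pos [ 0.3845 -0.3037  0.114 ] yaw -18.9 q7 0.40 tilt(x,y) 0.0002 0.0010 w 0.0434 F [-0.8  0.8  4.6]
now-axes shift [-0.0005 -0.0004  0.001 ] | turn rz -0.015 | after-turn shift [-0.0005 -0.0004  0.001 ]
clock: 60.7
tool_pos: [0.3839, -0.3033, 0.2729]
orientation: [0.9, 0.436, -0.0, -0.0]
force: [-0.2, -0.7, -1.5]
width: 0.0432
grasp_force: 60.3
t 60.7 pos [ 0.3839 -0.3033  0.2729] yaw -38.3 q7 -0.06 tilt(x,y) 0.0001 -0.0005 w 0.0432 F [-0.2 -0.7 -1.5]
now-axes shift [ 0.4193  0.0537 -0.0071] | turn rz 0.001 | after-turn shift [ 0.4193  0.0533 -0.0071]
col281 [(196, 189), (198, 191), (200, 190), (202, 189), (204, 187), (206, 174), (208, 158), (210, 156), (212, 141), (214, 122), (216, 121), (218, 121), (220, 121), (222, 121), (224, 121), (226, 121), (228, 120), (230, 120), (232, 120), (234, 124), (236, 135), (238, 138), (240, 137), (242, 137), (244, 137), (246, 136), (248, 141), (250, 156), (252, 167), (254, 168), (256, 167), (258, 160), (260, 104), (262, 49), (264, 45), (266, 43), (268, 43)]
220 [(232, 191), (234, 189), (236, 187), (238, 190), (240, 190), (242, 188), (244, 171), (246, 161), (248, 155), (250, 136), (252, 125), (254, 124), (256, 122), (306, 120), (308, 120), (310, 121), (312, 131), (314, 155), (316, 157), (318, 160), (320, 185), (322, 190), (324, 185), (326, 184), (328, 189)]
244 [(232, 187), (234, 184), (236, 167), (238, 162), (240, 157), (242, 158), (244, 154), (246, 137), (248, 136), (250, 139), (252, 138), (254, 137), (256, 138), (306, 138), (308, 137), (310, 137), (312, 138), (314, 135), (316, 128), (318, 139), (320, 155), (322, 158), (324, 154), (326, 150), (328, 174)]
```

```bash
python3 -m inch '[[0.038,0.0053,0,0,0,0],[0.042,0.0053,0,0,0,0],[0.042,0.0053,0,0,0,0],[0.042,0.0053,0,0,0,0],[0.042,0.0053,0,0,0,0],[0.042,0.0053,0,0,0,0],[0.042,0.0053,0,0,0,0],[0.042,0.0053,0,0,0,0],[0.042,0.0053,0,0,0,0],[0.0464,0.0058,0,0,0,0.002]]'
python3 -m inch '[[0,0,0.01,0,0,0],[0,0,0.02,0,0,0],[0,0,0.02,0,0,0],[0,0,0.02,0,0,0],[0,0,0.02,0,0,0],[0,0,0,0,0,0],[0,0,0,0,0,0],[0,0,0,0,0,0],[0,0,0,0,0,0],[0,0,0,0,0,0]]'
python3 go.py 0.6868 -0.0069 0.125 -38.4
python3 - <<'E'
from h import *
np.set_printoptions(precision=4,suppress=True)
s=cap('scene');d=cap('side')
import pickle;pickle.dump((s,d),open('p21.pkl','wb'))
for c in (s,d):
    hsv=cv2.cvtColor(c['im'],cv2.COLOR_BGR2HSV);m=((hsv[:,:,0]>15)&(hsv[:,:,0]<30)&(hsv[:,:,1]>110)).astype(np.uint8)
    n,l,st_,ce=cv2.connectedComponentsWithStats(m);k=1+np.argsort(-st_[1:,4])[:3];print(st_[k],ce[k], proj(c,[.7913,.0245,.16]))
E
```

```text
clock: 61.75
tool_pos: [0.6877, -0.0061, 0.2728]
orientation: [0.9, 0.435, -0.0, 0.0]
force: [1.0, -0.3, -0.2]
width: 0.0432
grasp_force: 60.4
clock: 62.75
tool_pos: [0.6873, -0.0068, 0.1844]
orientation: [0.9, 0.435, 0.001, 0.0]
force: [-0.6, 1.0, -1.1]
width: 0.0434
grasp_force: 60.6
t 62.8 pos [ 0.6873 -0.0068  0.1844] yaw -38.4 q7 -0.59 tilt(x,y) 0.0013 0.0013 w 0.0434 F [-0.6  1.  -1.1]
now-axes shift [-0.0005 -0.0005  0.0594] | turn rz -0.001 | after-turn shift [-0.0004 -0.0004  0.0594]
[[357 232  22  20 336]
 [144  76   6   3   7]
 [182 108   3   4   6]] [[367.4107 241.253 ]
 [146.2857  77.2857]
 [183.1667 109.5   ]] (np.float64(366.931980306238), np.float64(241.6726766937737))
[[323 166  16  14  97]
 [319 199  15   4  28]
 [318 173   5   7  25]] [[332.1134 172.2165]
 [325.6071 200.4643]
 [320.24   176.08  ]] (np.float64(326.9676495710048), np.float64(172.75188792662448))
```

```bash
python3 -m inch '[[-0.0004,-0.0004,0.005,0,0,0],[0,0,0.005,0,0,0],[0,0,0.005,0,0,0],[0,0,0.005,0,0,0],[0,0,0.005,0,0,0],[0,0,0.005,0,0,0],[0,0,0,0,0,0],[0,0,0,0,0,0],[0,0,0,0,0,0],[0,0,0,0,0,0]]'
python3 go.py 0.6868 -0.0069 0.1265 -38.4
python3 -m inch '[[0,0,0.004,0,0,0],[0,0,0.004,0,0,0],[0,0,0.004,0,0,0],[0,0,0.004,0,0,0],[0,0,0.004,0,0,0],[0,0,0.004,0,0,0],[0,0,0.003,0,0,0],[0,0,0,0,0,0],[0,0,0,0,0,0],[0,0,0,0,0,0]]'
python3 go.py 0.6868 -0.0069 0.1265 -38.4
```

```text
clock: 63.85
tool_pos: [0.6865, -0.0073, 0.1531]
orientation: [0.901, 0.435, 0.0, 0.0]
force: [3.6, -2.1, -4.8]
width: 0.0432
grasp_force: 60.3
t 63.9 pos [ 0.6865 -0.0073  0.1531] yaw -38.5 q7 -0.58 tilt(x,y) -0.0001 0.0008 w 0.0432 F [ 3.6 -2.1 -4.8]
now-axes shift [ 0.0006 -0.      0.0266] | turn rz -0.001 | after-turn shift [ 0.0005 -0.      0.0266]
clock: 64.85
tool_pos: [0.6866, -0.0072, 0.1257]
orientation: [0.9, 0.435, 0.0, 0.0]
force: [4.8, -2.8, -1.7]
width: 0.0433
grasp_force: 60.6
t 64.8 pos [ 0.6866 -0.0072  0.1257] yaw -38.4 q7 -0.58 tilt(x,y) 0.0000 0.0009 w 0.0433 F [ 4.8 -2.8 -1.7]
now-axes shift [ 0.0004  0.     -0.0008] | turn rz -0.001 | after-turn shift [ 0.0004  0.     -0.0008]
```

The jar is within 2 mm of the floor with only 5 N of side contact. Release, rise, and check the caps.

```bash
python3 -m inch '[[0,0,0,0,0,0],[0,0,0,0,0,0],[0,0,0,0,0,0],[0,0,0,0,0,0],[0,0,-0.02,0,0,0],[0,0,-0.03,0,0,0],[0,0,-0.03,0,0,0],[0,0,-0.03,0,0,0],[0,0,-0.03,0,0,0],[0,0,-0.02,0,0,0]]' 0.085 60
python3 -m inch '[[-0.03,0,0,0,0,0],[-0.04,0,0,0,0,0],[-0.04,0,0,0,0,0],[0,0,0,0,0,0],[0,0,0,0,0,0],[0,0,0,0,0,0],[0,0,0,0,0,0],[0,0,0,0,0,0],[0,0,0,0,0,0],[0,0,0,0,0,0]]'
python3 - <<'E'
from jar import *
import pickle
np.set_printoptions(precision=4,suppress=True)
def caps(c,X,r=34):
    u,v=map(int,proj(c,[*X,.096])); u0,v0=max(0,u-r),max(0,v-r)
    m=(cv2.GaussianBlur(c['im'],(3,3),0)[v0:v+r,u0:u+r].max(2)<90).astype(np.uint8)
    n,l,s,ce=cv2.connectedComponentsWithStats(m);k=1+np.argmax(s[1:,4]);return ce[k]+[u0,v0],s[k,2:]
a=cap('wrist','w22.png');pickle.dump(a,open('w22.pkl','wb'));sc=cap('scene');sd=cap('side');w=pickle.load(open('w18.pkl','rb'))
for X in ((.609,-.105),(.6476,-.0564),(.6861,-.0078)):
    L=[]
    for c,r in ((a,34),(sc,9),(sd,10)):
        try: p,s=caps(c,X,r); L.append((c,*p)); print('  ',p,s,end='')
        except Exception as e: print('x',end=' ')
    print(); print(X,tri(*L), onz(a,*L[0][1:],.096))
pickle.dump((sc,sd),open('p22.pkl','wb'))
E
python3 go.py 0.493 -0.4225 0.25 0
```

```text
clock: 65.85
tool_pos: [0.6866, -0.0068, 0.289]
orientation: [0.9, 0.435, 0.001, 0.0]
force: [0.5, -0.2, 0.4]
width: 0.085
grasp_force: 0.0
clock: 66.85
tool_pos: [0.6181, -0.0927, 0.286]
orientation: [0.9, 0.435, -0.0, -0.0]
force: [-0.4, -1.0, -0.6]
width: 0.085
grasp_force: 0.0
   [281.0289 215.3117] [  42   43 1386]   [287.6012 251.8037] [ 15  14 163]   [304.8913 229.8739] [ 15  19 230]
(0.609, -0.105) [ 0.6107 -0.1061  0.0967] [ 0.6101 -0.1023  0.096 ]
   [281.3017 148.945 ] [  45   46 1601]   [305.9591 245.2455] [ 16  18 220]   [305.7101 217.1261] [ 15  20 238]
(0.6476, -0.0564) [ 0.6466 -0.0588  0.1006] [ 0.6479 -0.055   0.096 ]
   [281.1712  72.9816] [  49   54 2009]   [326.3654 242.3205] [ 16  13 156]   [306.8431 208.8889] [ 15  13 153]
(0.6861, -0.0078) [ 0.6862 -0.0103  0.0887] [ 0.6853 -0.0077  0.096 ]
t 67.0 pos [ 0.6179 -0.093   0.2862] yaw -38.4 q7 -0.48 tilt(x,y) 0.0000 -0.0000 w 0.0850 F [0.1 1.1 0. ]
now-axes shift [-0.3358  0.107   0.0361] | turn rz -0.671 | after-turn shift [-0.3295 -0.1249  0.0362]
```

Jars sit at about cap height 0.096 at the well centres. Now the dial: move above it with yaw 20°.

```bash
python3 -m inch '[[0,0,0,0,0,-0.146],[0,0,0,0,0,-0.146],[0,0,0,0,0,-0.146],[0,0,0,0,0,-0.146],[0,0,0,0,0,-0.146],[0,0,0,0,0,-0.146],[0,0,0,0,0,-0.144],[0,0,0,0,0,0],[0,0,0,0,0,0],[0,0,0,0,0,0]]' 0.085 60
python3 -m inch '[[-0.03,-0.0255,0,0,0,0],[-0.03,-0.0255,0,0,0,0],[-0.03,-0.0255,0,0,0,0],[-0.03,-0.0255,0,0,0,0],[-0.03,-0.0255,0,0,0,0],[-0.03,-0.0255,0.01,0,0,0],[-0.03,-0.0255,0.02,0,0,0],[-0.03,-0.0255,0.02,0,0,0],[-0.0272,-0.0257,0.016,0,0,0],[0,0,0,0,0,0]]'
python3 -m inch '[[0,0,0,0,0,0],[0,0,0,0,0,0],[0,0,0,0,0,0],[0,0,0,0,0,0],[0,0,0,0,0,0],[0,0,0,0,0,0],[0,0,0,0,0,0],[0,0,0,0,0,0],[0,0,0,0,0,0],[0,0,0,0,0,0]]'
python3 go.py 0.4935 -0.422 0.119 20
cat > dial.py <<'E'
from h import *
import pickle,sys
np.set_printoptions(precision=4,suppress=True)
def dial(c,X=(.4935,-.422)):
    u,v=map(int,proj(c,[*X,.066])); r=75; u0,v0=max(0,u-r),max(0,v-r); im=c['im'][v0:v+r,u0:u+r].astype(int)
    V=im.max(2); sat=im.max(2)-im.min(2)
    n,l,s,ce=cv2.connectedComponentsWithStats((V<75).astype(np.uint8)); k=1+np.argmax(s[1:,4])
    q=max(cv2.findContours((l==k).astype(np.uint8),0,1)[0],key=cv2.contourArea); (a,b),ax,_=cv2.fitEllipse(q); ce_=np.array([a+u0,b+v0])
    C=onz(c,*ce_,.066)
    # face points cast to plane z=.062, polar about centre
    zf=.062; vv,uu=np.mgrid[v0:v0+im.shape[0],u0:u0+im.shape[1]]
    P=np.array([onz(c,x,y,zf)[:2] for x,y in zip(uu.ravel(),vv.ravel())])-C[:2]
    rr=np.hypot(*P.T)*1000; th=np.arctan2(P[:,1],P[:,0]); red=((im[:,:,2]-im[:,:,1])>40).ravel(); blk=(V<100).ravel()
    R=red&(rr<23); D=blk&(rr>9)&(rr<21)
    return C,[x for x in ax],ce_,P,rr,th,R,D,V.ravel()
if __name__=='__main__':
    c=cap('wrist',sys.argv[1]+'.png');pickle.dump(c,open(sys.argv[1]+'.pkl','wb'))
    C,ax,ce,P,rr,th,R,D,V=dial(c); print('centre',C,'axes px',ax,'px',ce,'n red',R.sum(),'n dark',D.sum())
    Q=P[R]; far=Q[rr[R]>8]; print('pointer',np.arctan2(*far.mean(0)[::-1]) if len(far) else None,'rmax',rr[R].max() if R.any() else None)
    h=np.histogram(th[D],72,(-np.pi,np.pi))[0]; k=np.argsort(-h)[:6]; print('dark bins',[(round(-np.pi+(i+.5)*np.pi/36,2),int(h[i])) for i in k])
    for r0 in (10,13,16,19): m=(abs(rr-r0)<1.5); j=np.argsort(V[m])[:12]; print(r0,'darkest th',np.round(np.sort(th[m][j]),2),V[m][j][:3])
E
python3 dial.py d1
```

```text
clock: 68.0
tool_pos: [0.6179, -0.0931, 0.2862]
orientation: [0.575, 0.818, 0.0, 0.0]
force: [0.2, -1.5, -0.6]
width: 0.0852
grasp_force: 0.0
clock: 69.0
tool_pos: [0.4875, -0.4284, 0.2175]
orientation: [0.578, 0.816, -0.003, -0.002]
force: [-0.5, -1.2, 0.8]
width: 0.0853
grasp_force: 0.0
clock: 70.0
tool_pos: [0.4934, -0.4227, 0.2202]
orientation: [0.574, 0.819, 0.0, 0.0]
force: [-0.6, -0.2, 0.3]
width: 0.0854
grasp_force: 0.0
t 70.0 pos [ 0.4934 -0.4227  0.2202] yaw 20.0 q7 1.14 tilt(x,y) 0.0000 0.0001 w 0.0854 F [-0.6 -0.2  0.3]
now-axes shift [0.0006 0.0003 0.1012] | turn rz -0.000 | after-turn shift [0.0006 0.0004 0.1012]
centre [ 0.4908 -0.42    0.066 ] axes px [67.85381317138672, 68.46372985839844] px [277.9384 210.7928] n red 29 n dark 17
pointer -0.5895596108568183 rmax 19.607801707119307
dark bins [(np.float64(-0.04), 10), (np.float64(-0.13), 7), (np.float64(-3.1), 0), (np.float64(-3.01), 0), (np.float64(-2.75), 0), (np.float64(-2.66), 0)]
10 darkest th [-0.77 -0.73 -0.69 -0.67 -0.64 -0.62 -0.61 -0.57 -0.56 -0.51 -0.51 -0.5 ] [155 159 159]
13 darkest th [-0.71 -0.67 -0.65 -0.63 -0.62 -0.59 -0.58 -0.55 -0.54 -0.54 -0.49  1.58] [155 157 161]
16 darkest th [-0.21 -0.19 -0.17 -0.15 -0.12 -0.1  -0.1  -0.08 -0.06 -0.03 -0.01  0.01] [81 85 96]
19 darkest th [-0.15 -0.13 -0.12 -0.1  -0.09 -0.08 -0.07 -0.06 -0.05 -0.04 -0.03 -0.02] [76 78 79]
```

Pointer at -0.59 rad (tip at 19.6 mm radius) and broad black bar at -0.08 rad, about a centre at (0.491,-0.420). The bezel needs 0.51 rad clockwise. Gripping it now.

```bash
python3 -m inch '[[0.0022,-0.0012,0,0,0,0],[0,0,0.02,0,0,0],[0,0,0.02,0,0,0],[0,0,0.02,0,0,0],[0,0,0.02,0,0,0],[0,0,0.015,0,0,0],[0,0,0.006,0,0,0],[0,0,0,0,0,0],[0,0,0,0,0,0],[0,0,0,0,0,0]]' 0.085 20
python3 -m inch '[[0,0,0,0,0,0],[0,0,0,0,0,0],[0,0,0,0,0,0],[0,0,0,0,0,0],[0,0,0,0,0,0],[0,0,0,0,0,0],[0,0,0,0,0,0],[0,0,0,0,0,0],[0,0,0,0,0,0],[0,0,0,0,0,0]]' 0.05 20
python3 go.py 0.4915 -0.421 0.119 20
```

```text
clock: 71.05
tool_pos: [0.4921, -0.4216, 0.1204]
orientation: [0.574, 0.819, 0.0, 0.001]
force: [0.1, -0.0, -0.3]
width: 0.0846
grasp_force: 0.0
clock: 72.05
tool_pos: [0.4907, -0.4218, 0.1202]
orientation: [0.574, 0.819, -0.0, -0.0]
force: [-3.5, 0.7, 5.7]
width: 0.0589
grasp_force: 22.1
t 72.0 pos [ 0.4907 -0.4218  0.1202] yaw 20.0 q7 1.17 tilt(x,y) -0.0002 -0.0010 w 0.0589 F [-3.5  0.7  5.7]
now-axes shift [0.0004 0.001  0.0012] | turn rz -0.001 | after-turn shift [0.0004 0.001  0.0012]
```

Gripped at 59 mm with small force. Turn 0.51 rad clockwise, release, rise and look.

```bash
python3 -m inch '[[0,0,0,0,0,0.085],[0,0,0,0,0,0.085],[0,0,0,0,0,0.085],[0,0,0,0,0,0.085],[0,0,0,0,0,0.085],[0,0,0,0,0,0.085],[0,0,0,0,0,0],[0,0,0,0,0,0],[0,0,0,0,0,0],[0,0,0,0,0,0]]'
python3 -m inch '[[0,0,0,0,0,0],[0,0,0,0,0,0],[0,0,0,0,0,0],[0,0,0,0,0,0],[0,0,-0.01,0,0,0],[0,0,-0.02,0,0,0],[0,0,-0.025,0,0,0],[0,0,-0.025,0,0,0],[0,0,-0.02,0,0,0],[0,0,0,0,0,0]]' 0.085 20
python3 -m inch '[[0,0,0,0,0,0],[0,0,0,0,0,0],[0,0,0,0,0,0],[0,0,0,0,0,0],[0,0,0,0,0,0],[0,0,0,0,0,0],[0,0,0,0,0,0],[0,0,0,0,0,0],[0,0,0,0,0,0],[0,0,0,0,0,0]]'
python3 dial.py d2
python3 -c "
import cv2
im=cv2.imread('pics/d2.png');d1=cv2.imread('pics/d1.png')
f=lambda i:cv2.resize(i[165:255,235:325],(400,400),interpolation=2)
cv2.imwrite('pics/dd.png',cv2.hconcat([f(d1),f(im)]))"
```

```text
clock: 73.05
tool_pos: [0.4919, -0.4216, 0.1202]
orientation: [0.761, 0.649, 0.0, 0.001]
force: [-1.1, 0.5, 5.5]
width: 0.059
grasp_force: 22.1
clock: 74.05
tool_pos: [0.4927, -0.4225, 0.2235]
orientation: [0.762, 0.648, 0.001, 0.003]
force: [-0.2, -0.6, 0.5]
width: 0.0849
grasp_force: 0.0
clock: 75.05
tool_pos: [0.4915, -0.421, 0.2192]
orientation: [0.762, 0.648, 0.0, 0.0]
force: [0.2, 0.3, 0.3]
width: 0.0849
grasp_force: 0.0
centre [ 0.4924 -0.4198  0.066 ] axes px [67.94310760498047, 68.49304962158203] px [281.3517 213.9661] n red 35 n dark 2
pointer -0.6309700726041586 rmax 19.441368357061265
dark bins [(np.float64(-0.57), 2), (np.float64(-3.1), 0), (np.float64(-2.92), 0), (np.float64(-3.01), 0), (np.float64(-2.75), 0), (np.float64(-2.66), 0)]
10 darkest th [-0.84 -0.81 -0.79 -0.76 -0.74 -0.71 -0.7  -0.67 -0.63 -0.63 -0.6  -0.59] [157 157 158]
13 darkest th [-0.73 -0.72 -0.69 -0.67 -0.66 -0.64 -0.63 -0.61 -0.58 -0.57 -0.52 -0.5 ] [153 153 155]
16 darkest th [-0.68 -0.66 -0.64 -0.61 -0.59 -0.57 -0.55 -0.54 -0.52 -0.5   1.05  2.77] [127 130 131]
19 darkest th [-0.68 -0.66 -0.64 -0.62 -0.6  -0.58 -0.56 -0.54 -0.53 -0.52 -0.5  -0.49] [101 107 113]
```

View pics/dd.png

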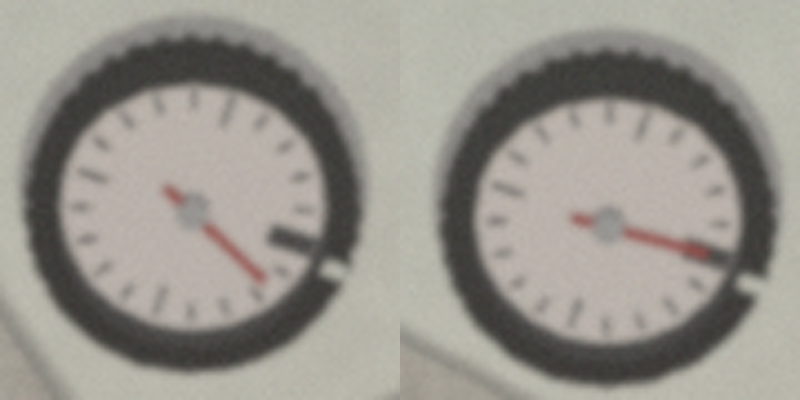

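The right crop shows the red pointer lying over the black zero bar, about 0.04 rad (0.8 mm) off centre. Last check: triangulate the cap heights from two wrist positions and recheck the cups.

```bash
python3 -m inch '[[0,0,-0.02,0,0,0.13],[0,0,-0.02,0,0,0.13],[0,0,-0.02,0,0,0.13],[0,0,-0.02,0,0,0.12],[0,0,0,0,0,0],[0,0,0,0,0,0],[0,0,0,0,0,0],[0,0,0,0,0,0],[0,0,0,0,0,0],[0,0,0,0,0,0]]'
python3 go.py 0.66 -0.04 0.30 -38.4
```

```text
clock: 76.1
tool_pos: [0.4914, -0.4209, 0.2986]
orientation: [0.9, 0.435, -0.0, -0.0]
force: [-0.7, 0.4, -0.3]
width: 0.085
grasp_force: 0.0
t 76.1 pos [ 0.4914 -0.4209  0.2986] yaw -38.4 q7 0.16 tilt(x,y) 0.0000 -0.0008 w 0.0850 F [-0.7  0.4 -0.3]
now-axes shift [ 0.4032 -0.1047 -0.0013] | turn rz -0.001 | after-turn shift [ 0.4033 -0.1045 -0.0014]
```

```bash
cat > look.py <<'E'
from jar import *
import pickle,sys
c=cap('wrist');pickle.dump(c,open(sys.argv[1],'wb'))
E
python3 -m inch '[[0.04,-0.015,0,0,0,0],[0.04,-0.015,0,0,0,0],[0.04,-0.015,0,0,0,0],[0.04,-0.015,0,0,0,0],[0.04,-0.015,0,0,0,0],[0.04,-0.015,0,0,0,0],[0.04,-0.015,0,0,0,0],[0,0,0,0,0,0],[0,0,0,0,0,0],[0,0,0,0,0,0]]'
python3 -m inch '[[0,0,0,0,0,0],[0,0,0,0,0,0],[0,0,0,0,0,0],[0,0,0,0,0,0],[0,0,0,0,0,0],[0,0,0,0,0,0],[0,0,0,0,0,0],[0,0,0,0,0,0],[0,0,0,0,0,0],[0,0,0,0,0,0]]'
python3 look.py A.pkl
python3 -m inch '[[0.04,0,0,0,0,0],[0.04,0,0,0,0,0],[0.03,0,0,0,0,0],[0.02,0,0,0,0,0],[0,0,0,0,0,0],[0,0,0,0,0,0],[0,0,0,0,0,0],[0,0,0,0,0,0],[0,0,0,0,0,0],[0,0,0,0,0,0]]'
python3 -m inch '[[0,0,0,0,0,0],[0,0,0,0,0,0],[0,0,0,0,0,0],[0,0,0,0,0,0],[0,0,0,0,0,0],[0,0,0,0,0,0],[0,0,0,0,0,0],[0,0,0,0,0,0],[0,0,0,0,0,0],[0,0,0,0,0,0]]'
python3 look.py B.pkl
python3 - <<'E'
from h import *
import pickle
np.set_printoptions(precision=4,suppress=True)
A,B,W=[pickle.load(open(f,'rb')) for f in ('A.pkl','B.pkl','w22.pkl')]
def capc(c,X):
    u,v=map(int,proj(c,[*X,.096])); r=36
    if not(10<v<300): return None
    u0,v0=max(0,u-r),max(0,v-r); g=cv2.GaussianBlur(c['im'],(3,3),0)[v0:v+r,u0:u+r].max(2)
    n,l,s,ce=cv2.connectedComponentsWithStats((g<75).astype(np.uint8)); k=1+np.argmax(s[1:,4])
    m=cv2.morphologyEx((l==k).astype(np.uint8),cv2.MORPH_OPEN,cv2.getStructuringElement(2,(21,21)))
    q=max(cv2.findContours(m,0,1)[0],key=cv2.contourArea); (a,b),ax,_=cv2.fitEllipse(q); return (c,a+u0,b+v0),ax
for X in ((.609,-.105),(.6476,-.0564),(.6861,-.0078)):
    R=[capc(c,X) for c in (A,W,B)]; ok=[r for r in R if r]
    print(X,[(round(r[0][1],1),round(r[0][2],1),np.round(r[1],1)) for r in ok]); 
    for i in range(len(ok)):
        for j in range(i): print('   ',i,j,tri(ok[i][0],ok[j][0]))
E
```

```text
clock: 77.1
tool_pos: [0.5829, -0.1381, 0.2992]
orientation: [0.901, 0.434, -0.0, 0.0]
force: [-0.2, -0.6, -0.7]
width: 0.085
grasp_force: 0.0
clock: 78.1
tool_pos: [0.5834, -0.1364, 0.2992]
orientation: [0.9, 0.435, 0.0, -0.0]
force: [-0.3, -0.1, 0.5]
width: 0.0854
grasp_force: 0.0
clock: 79.15
tool_pos: [0.664, -0.0353, 0.2995]
orientation: [0.901, 0.434, 0.0, 0.0]
force: [-0.9, -0.1, 0.1]
width: 0.0851
grasp_force: 0.0
clock: 80.15
tool_pos: [0.6642, -0.0346, 0.2992]
orientation: [0.9, 0.435, 0.0, -0.0]
force: [1.1, -0.6, -0.5]
width: 0.0848
grasp_force: 0.0
(0.609, -0.105) [(281.0, 154.5, array([40. , 40.6])), (281.2, 215.2, array([39.2, 40.2])), (281.0, 277.1, array([34.9, 36.4]))]
    1 0 [ 0.6085 -0.1045  0.0878]
    2 0 [ 0.6085 -0.1045  0.0883]
    2 1 [ 0.6087 -0.1043  0.0888]
(0.6476, -0.0564) [(281.3, 82.0, array([43.4, 47.3])), (281.2, 149.0, array([42.3, 43.5])), (281.1, 222.5, array([36.5, 39.4]))]
    1 0 [ 0.6476 -0.0555  0.0919]
    2 0 [ 0.6477 -0.0554  0.0905]
    2 1 [ 0.6474 -0.0556  0.0894]
(0.6861, -0.0078) [(281.2, 72.9, array([45.9, 50.7])), (281.0, 161.5, array([39.3, 40. ]))]
    1 0 [ 0.6856 -0.0073  0.0923]
```

Caps triangulate to 0.088–0.092 m within 1 mm of the well centres, so no jar stands proud. Confirm the cups are unmoved since they were seen hanging, then hand in.

```bash
python3 - <<'E'
from h import *
import pickle
d0,_=pickle.load(open('p11.pkl','rb'));d=cap('side')
D=cv2.absdiff(cv2.GaussianBlur(d['im'],(5,5),0),cv2.GaussianBlur(d0['im'],(5,5),0)).max(2)[130:190,180:300]
print('cup region diff: mean %.1f max %d n>25 %d'%(D.mean(),D.max(),(D>25).sum()), np.argwhere(D>25).mean(0)+[130,180] if (D>25).any() else '')
o=st();print(o['clock'],np.round(o['force'],1))
E
```

```text
cup region diff: mean 5.1 max 85 n>25 389 [144.781491   279.67095116]
80.25 [ 0.5 -0.2 -0.4]
```

```bash
python3 -m inch '[[-0.04,0,-0.01,0,0,0],[-0.04,0,-0.01,0,0,0],[-0.04,0,0,0,0,0],[-0.04,0,0,0,0,0],[-0.04,0,0,0,0,0],[0,0,0,0,0,0],[0,0,0,0,0,0],[0,0,0,0,0,0],[0,0,0,0,0,0],[0,0,0,0,0,0]]'
python3 - <<'E'
from h import *
import pickle
d0,e0=pickle.load(open('p11.pkl','rb'));d=cap('side');e=cap('scene')
for a,b,(y0,y1,x0,x1) in ((d,d0,(130,190,180,300)),(e,e0,(125,215,325,385))):
    D=cv2.absdiff(cv2.GaussianBlur(a['im'],(5,5),0),cv2.GaussianBlur(b['im'],(5,5),0)).max(2)[y0:y1,x0:x1]
    print('mean %.1f max %d n>25 %d'%(D.mean(),D.max(),(D>25).sum()), np.argwhere(D>25).mean(0)+[y0,x0] if (D>25).any() else '')
E
```

```text
clock: 81.25
tool_pos: [0.5405, -0.1901, 0.3189]
orientation: [0.9, 0.436, -0.0, -0.0]
force: [-0.1, 0.0, 1.0]
width: 0.085
grasp_force: 0.0
mean 11.3 max 93 n>25 972 [162.83950617 284.37037037]
mean 8.4 max 64 n>25 128 [147.359375 344.90625 ]
```

```bash
python3 - <<'E'
from h import *
import pickle
e1,d1=pickle.load(open('p21.pkl','rb'));_,e0=pickle.load(open('p11.pkl','rb'));d0=pickle.load(open('p11.pkl','rb'))[0]
e=cap('scene');d=cap('side')
B=lambda c:cv2.GaussianBlur(c['im'],(5,5),0)
p=[.45,.26,.36]; print('old gripper in scene',proj(e,p),proj(e,[.45,.26,.29]))
hk={'hook0':(.702,.1645),'hook1':(.6075,.2544),'hook2':(.514,.340)}
for n,(x,y) in hk.items():
    for nm,a,L in (('scene',e,(e0,e1)),('side',d,(d0,d1))):
        u,v=map(int,proj(a,[x,y,.165])); s=np.s_[v-14:v+15,u-13:u+14]
        g=a['im'][s].max(2); print(n,nm,(u,v),'diffs',[round(float(cv2.absdiff(B(a)[s],B(b)[s]).mean()),1) for b in L],'centre/median bright',int(np.median(a['im'][v-4:v+5,u-4:u+5].max(2))),[int(np.median(b['im'][v-4:v+5,u-4:u+5].max(2))) for b in L])
E
```

```text
old gripper in scene (np.float64(318.87377848596395), np.float64(91.80554097961056)) (np.float64(317.2724072756208), np.float64(109.52890388435682))
hook0 scene (365, 192) diffs [8.1, 5.7] centre/median bright 114 [102, 111]
hook0 side (276, 162) diffs [16.5, 15.6] centre/median bright 80 [111, 121]
hook1 scene (354, 159) diffs [5.6, 39.5] centre/median bright 102 [96, 63]
hook1 side (236, 159) diffs [1.6, 1.6] centre/median bright 120 [119, 123]
hook2 scene (343, 131) diffs [15.6, 27.7] centre/median bright 102 [88, 69]
hook2 side (197, 157) diffs [5.4, 1.5] centre/median bright 112 [108, 113]
```

```bash
python3 -c "
from station import env
print(env.sign_off())"
```

```text
the job is handed in; nothing more can be done
None
```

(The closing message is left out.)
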